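Stow the sorting cups in the carrying stand

ROBOT

A 6-joint arm with a two-finger parallel gripper is mounted at the origin on the work surface. World frame = base frame: x ahead of the robot, y to its left, z up, the work surface at z = 0. Lengths are in m, angles in degrees, forces in N, time in s.
With the tool pointing down it reaches from about 0.275 to 0.725 m from the base axis. Payload 5.6 kg.
Tool frame: the origin (TCP) lies at the very end of the fingers, on their centre line; the grasp point (between the pads) lies 19 mm behind it; z points along the fingers, y is the line along which they close (so a half turn about z gives the same grasp; the last joint's range is limited). The gripper opens to 85 mm and grips with 20 to 120 N. Pads are 22 mm wide; open, the fingers measure 114 mm over their backs; the gripper's body (76 mm by 85 mm) begins 54 mm behind the grasp point. The pads swing forward as they close: fully open they stand 13 mm farther back than shut.
Start: joints at [-55.886, 14.616, 6.199, 0, -81.583, -16.306], TCP at [0.168, -0.524, 0.231] pointing down, gripper open.
Joint ranges: [-168.99, 168.99], [-69.2, 112.95], [-62.41, 85.93], [-164.36, 98.24], [-168.68, -3.75], [-174.98, 174.98]. Speed limits (degrees/s): [147.25, 147.25, 180, 180, 180, 180].

INTERFACE

Orientations are given as a 3x3 rotation matrix whose columns are the frame's x, y, z axes.
In Python, from station import r, viewer gives the robot as it stands.
- The arm moves only by the tool arm_command, never from a script. Its argument "series" is a list of rows, each an object with "translation": the shift along the tool's x, y, z scaled (see below), a list of three; "spin": the turn about the tool's z scaled (see below). A call has 1 to 20 rows; each row is the pose to reach, as a shift and turn from the pose commanded when the call began, along the tool's axes at that moment, turning the shorter way round; what a row does not reach only later rows make up. The controller multiplies each number of a shift by 150 mm and each number of a turn by 2 pi rad. A row lasts 1/12 s, in which the tool goes at most 41.7 mm and 7.16 degrees, less where a joint would pass 70% of its speed; a pose out of reach is approached as far as the arm can. A call with a number of a shift or a turn outside -1 to 1 is refused whole. A call with a gripper value outside its range is refused whole. "fingers" is the opening, from -1 (shut) to 1 (fully open), set as the call begins (left out, the last holds). The fingers move at their own pace and stop on an object; "squeeze" is the grip in N (left out, the last holds). Time passes only in rows, so rows that repeat a pose let the fingers close. It gives the time, the measured TCP pose, the force, the opening and the grip force at its end, in the units of the state.
- r.state(): the state, without advancing time (a new reading comes with each control period).
- viewer.read_camera(name): name is "scene" or "side" or "wrist"; returns the picture (384x512x3 uint8, red, green, blue); there is no depth.
- viewer.calibration(name): a dict with "fx", "fy", "cx", "cy" (pixels), "xyz" and "rotation" of the camera in the world. Camera axes: x right, y down, z forward; pixel columns grow to the right and rows downward; lengths in m; the calibration is good to about 2 mm. A picture is of the moment at which its call begins: read the wrist's pose just before it. calibration takes no time and is no camera call; for the wrist camera it gives the pose at the moment of the call.
- r.close_job(): hands the job in; it is judged then, once.
The state is a dict: "t": time; "joints": joint angles; "qvel": joint speeds; "effort": joint torques, N m; "tool_pos": TCP position; "orientation": TCP orientation; "contact_force": force on the tool from outside, world axes, zero at the start; "wrist_torque": the same for the moment, N m; "opening": opening from 0.0 (shut) to 1.0 (fully open); "gripper_force": force on a finger pad.
Only numpy, scipy, OpenCV 4.12 (cv2) and the standard library are available. Lean on these libraries where they do the work, as an engineer would, in place of code of your own. Each camera call takes 0.05 s, during which the arm holds its last target. There are 200 camera calls.

TASK

Put the loose aluminium sorting cups away in the carrying stand. The wing nut on its post has a left-hand thread, so loosen it by turning it clockwise until the keeper arm has risen clear of its lug, swing the arm well aside, nest all the loose cups squarely one in another in the cup fixed to the stand, swing the arm fully back over the stack and turn the wing nut counter-clockwise until it is fully tight. Leave the caster, the steel block and the bolt tray alone.

Things in the scene. Friction and masses are not known exactly. Their poses are not given: they have to be found in the camera images.
- stand: fixed carrying stand: grey steel plate 130 (x) by 250 (y) by 8 mm, holding a fixed cup just like the loose ones and, 125 mm from that cup's axis in +y, a steel post with the keeper arm and the wing nut on top. Origin under the fixed cup's axis, at table height; the plate reaches from y = -70 to y = +180 mm
- stack_seat (a point): centre of the underside of the stand's fixed cup, 8 mm above the table, z up; that cup's rim is 60 mm above this point. The first cup nested in it has its origin 20 mm above this point, the next 40 mm, and so on; a nested cup has about 2 mm of side play
- wing_nut (a joint): turn of the wing nut, rad, positive clockwise seen from above. Left-hand thread: 0 is fully tight (hard stop counter-clockwise; it starts within 0.35 of it), 3.4 the loose stop. Loosening raises nut and keeper arm by 3.4 mm per rad; the arm clears the lug from about 2.0 rad on (be generous: 2.6). Friction torque 0.12 N m; stays where left
- nut_grip (a point): grip point of the wing nut, on the post's axis, z up, 8 mm below the top of its wing bar; 200 mm above the table when tight. The steel bar is 76 mm long (this point's x), 14 mm thick (y) and 30 mm high, free on both sides, on a hub 34 mm across. Pinch it across its thickness from above
- keeper (a joint): swing of the keeper arm about the post, rad: 0 is closed over the cup (hard stop), growing clockwise seen from above, off the stack and towards the robot, to 1.5. When the nut is tight a lug beside the arm blocks the swing; the nut tightens only with the arm at 0 (within 0.04), else the arm comes down on the lug. Friction torque 0.12 N m; stays where left
- keeper_handle (a point): grip point on the keeper arm's upright black pin, 140 mm from the post's axis (through nut_grip), 10 mm below the pin's top; 194 mm above the table when tight. Pin 20 mm across, 36 mm high. The arm is a steel bar 24 mm wide, 12 mm thick, with a 48 mm disc at its end, underside 156 mm above the table when tight (a stack with four cups added reaches 148 mm)
- cup1: one of 2 to 4 alike loose aluminium cups (may be absent), about 90 g, 60 mm high, open on top, upright at the start: taper 39 mm across at the solid 8 mm foot to 55 mm at height 40 mm, then a straight collar 65 mm across (59 inside) up to the rim. Nested squarely in another, its collar rests on that one's rim: each cup adds 20 mm. Origin: centre of the underside, z up its axis
- cup2: one of 2 to 4 alike loose aluminium cups (may be absent), about 90 g, 60 mm high, open on top, upright at the start: taper 39 mm across at the solid 8 mm foot to 55 mm at height 40 mm, then a straight collar 65 mm across (59 inside) up to the rim. Nested squarely in another, its collar rests on that one's rim: each cup adds 20 mm. Origin: centre of the underside, z up its axis
- cup3: one of 2 to 4 alike loose aluminium cups (may be absent), about 90 g, 60 mm high, open on top, upright at the start: taper 39 mm across at the solid 8 mm foot to 55 mm at height 40 mm, then a straight collar 65 mm across (59 inside) up to the rim. Nested squarely in another, its collar rests on that one's rim: each cup adds 20 mm. Origin: centre of the underside, z up its axis
- cup4: one of 2 to 4 alike loose aluminium cups (may be absent), about 90 g, 60 mm high, open on top, upright at the start: taper 39 mm across at the solid 8 mm foot to 55 mm at height 40 mm, then a straight collar 65 mm across (59 inside) up to the rim. Nested squarely in another, its collar rests on that one's rim: each cup adds 20 mm. Origin: centre of the underside, z up its axis
- caster: bystander: loose swivel caster standing on its 90 mm square steel plate, blue wheel up, 108 mm high, 0.6 kg; origin at the centre of its underside. Leave alone
- steel_block: bystander: loose dark steel block 100 by 70 by 40 mm; origin at the centre of its underside. Leave alone
- tray: bystander: fixed wooden tray of bolts, 160 by 220 by 70 mm; origin at the centre of its underside. Keep clear
Not all that is in view belongs to the job. Leave any green, orange or purple look-alike of the cup2 alone.

How it is judged:
By the outcome, as a careful person would: the job done as asked, in the order asked, and still so for the second after the job is handed in, with the robot touching nothing.
Of cup1, cup2, cup3, cup4 only 2 to 4 are there at a start; the rules pass over those that are not, and their reading is None.
At some moment in a run one of cup1, cup2, cup3, cup4 may be knocked a few centimetres aside while the robot is not near it.
Once in a run the grip may slacken for a moment while it holds something.
It also fails if it takes over 210 s, if anything falls off the work surface, if the arm or the gripper's body presses on something with over 40 N, if the wrist force passes 120 N, or if a joint passes its speed limit or range.

## Working session

There is one attempt and no reset: what is moved stays moved. The work goes in short steps, Python scripts to look and compute and a tool call to move; the robot and the scene stay as the last step left them, time stands still between calls to the robot, and variables do not carry over. Pictures are saved under pics/ and viewed, at most 17 in all, crops included, and the job is handed in when it is done.

Besides the shell and the picture viewer there is one more tool, called after "Request:" as a command line: name --argument value ..., lists and objects as JSON in quotes. arm_command: Moves the arm, as the interface text tells. Shifts and turns lie within -1 to 1; 1 stands for 150 mm of shift or 2 pi rad of turn. Its arguments: {"type":"object","properties":{"series":{"type":"array"},"fingers":{"type":"number"},"squeeze":{"type":"number"}},"required":["series"]}

```bash
mkdir -p pics; ls
cat > h.py <<'E'
import numpy as np, cv2
from station import r, viewer
def snap(n,f=None):
    c=viewer.calibration(n); im=viewer.read_camera(n)[:,:,::-1].copy()
    if f: cv2.imwrite('pics/'+f,im)
    return im,c
def ray(c,u,v):
    d=np.array([(u-c['cx'])/c['fx'],(v-c['cy'])/c['fy'],1.]); R=np.array(c['rotation'])
    return np.array(c['xyz']),R@d
def onz(c,u,v,z):
    o,d=ray(c,u,v); return o+d*(z-o[2])/d[2]
def proj(c,p):
    q=np.array(c['rotation']).T@(np.array(p)-np.array(c['xyz'])); return c['fx']*q[0]/q[2]+c['cx'],c['fy']*q[1]/q[2]+c['cy']
E
python3 - <<'E'
from h import *
a,c=snap('scene'); b,d=snap('side'); 
cv2.imwrite('pics/a.png',a);cv2.imwrite('pics/b.png',b)
print(c,d,viewer.calibration('wrist')); print(r.state())
E
```

```text
pics
{'fx': 459.17000726707965, 'fy': 459.17000726707965, 'cx': 260.5514699690085, 'cy': 187.15607281815718, 'xyz': array([1.36301899, 0.03608695, 1.04792113]), 'rotation': array([[ 1.79277583e-02,  7.56162651e-01, -6.54138090e-01],
       [ 9.99839046e-01, -1.31060242e-02,  1.22521327e-02],
       [ 6.91455529e-04, -6.54252457e-01, -7.56275905e-01]])} {'fx': 473.243576371938, 'fy': 473.243576371938, 'cx': 249.71661775475468, 'cy': 194.6770974147724, 'xyz': array([-0.17806253,  1.08358221,  0.85512554]), 'rotation': array([[-0.80330329, -0.30852809,  0.5094254 ],
       [-0.59545158,  0.39899078, -0.69731182],
       [ 0.01188425, -0.86349104, -0.50422415]])} {'fx': 338.7232318082741, 'fy': 338.7232318082741, 'cx': 254.98907310153632, 'cy': 194.7714979841714, 'xyz': array([ 0.10631927, -0.5439402 ,  0.37336699]), 'rotation': array([[-0.30595968,  0.91849323,  0.25051718],
       [ 0.95204391,  0.29489196,  0.08155441],
       [ 0.00103167,  0.26345571, -0.96467094]])}
{'t': 0.1, 'joints': array([-5.58871855e+01,  1.46501647e+01,  6.13851141e+00, -2.17459641e-02,
       -8.15844244e+01, -1.63077365e+01]), 'qvel': array([-0.04185191, -0.09580335,  0.19279774,  0.14109128,  0.04358402,
        0.07641322]), 'effort': array([-1.40334156e-03, -3.87603879e+01,  2.38473344e+01,  5.37781745e+00,
       -3.78689234e-03,  1.38103024e-05]), 'tool_pos': array([ 0.16809357, -0.52322027,  0.230491  ]), 'orientation': array([[-9.52119341e-01, -3.05725964e-01, -6.29574388e-04],
       [-3.05726592e-01,  9.52118005e-01,  1.59889439e-03],
       [ 1.10605583e-04,  1.71481590e-03, -9.99998524e-01]]), 'contact_force': array([ 0.3485129 , -0.93123954,  0.04089529]), 'wrist_torque': array([-0.02064221,  0.02282748, -0.01259639]), 'gripper_force': 0.0, 'opening': 0.9989188983474447}
```

View pics/a.png

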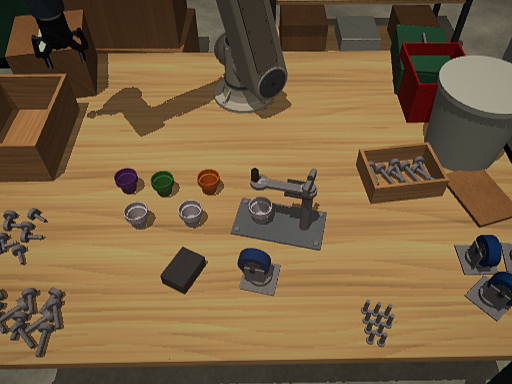

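View pics/b.png

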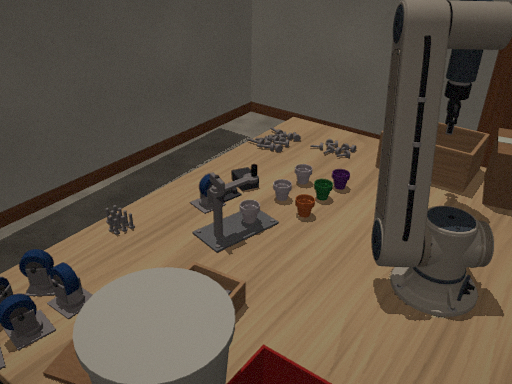

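Scene picture: silver loose cups at (137,215) and (191,213). The fixed cup is at (261,210), the post and nut near (309,180), and the pin at (255,174). The purple (126,180), green (163,183) and orange (208,180) cups are look-alikes, so I leave them alone.

Run:
```python
from h import *
a=cv2.imread('pics/a.png');b=cv2.imread('pics/b.png');c=viewer.calibration('scene');d=viewer.calibration('side')
cv2.imwrite('pics/ac.png',np.hstack([cv2.resize(a[150:260,105:340],None,fx=3.3,fy=3.3,interpolation=3)]))
for n,u,v,z in [('cup137',137,209,.06),('cup191',191,207,.06),('fix',261,203,.068),('nut',311,178,.2),('pin',255,172,.2),('plateL',232,236,.008),('plateR',320,247,.008),('plTL',243,200,.008),('plTR',326,212,.008),('block',184,264,.04),('caster',260,280,0),('orange',208,174,.06),('green',163,176,.06)]:
    print(n,onz(c,u,v,z).round(3))
```

```text
cup137 [ 0.582 -0.287  0.06 ]
cup191 [ 0.577 -0.14   0.06 ]
fix [0.573 0.052 0.068]
nut [0.602 0.176 0.2  ]
pin [0.579 0.037 0.2  ]
plateL [ 0.639 -0.029  0.008]
plateR [0.679 0.209 0.008]
plTL [0.512 0.001 0.008]
plTR [0.561 0.238 0.008]
block [ 0.745 -0.146  0.04 ]
caster [0.772 0.046 0.   ]
orange [ 0.455 -0.1    0.06 ]
green [ 0.461 -0.231  0.06 ]
```

View pics/ac.png

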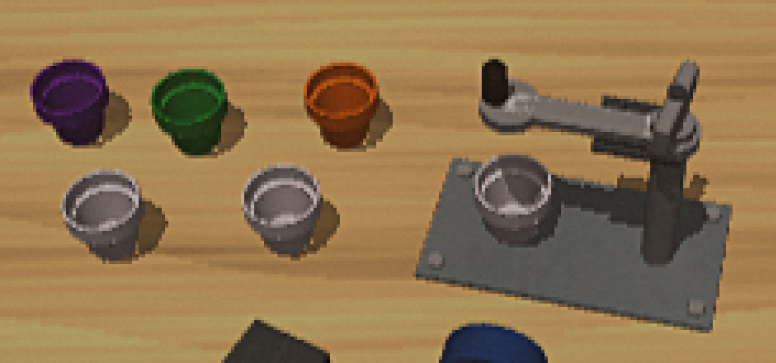

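Request:
arm_command --series '[{"translation": [-1, 0.85, -0.3], "spin": 0}, {"translation": [-1, 0.85, -0.3], "spin": 0}, {"translation": [-1, 0.85, -0.3], "spin": 0}, {"translation": [-1, 0.85, -0.3], "spin": 0}, {"translation": [-1, 0.85, -0.3], "spin": 0}, {"translation": [-1, 0.85, -0.3], "spin": 0}]' --fingers 1 --squeeze 60

```text
t: 0.6
tool_pos: [0.2747, -0.353, 0.2781]
orientation: [[-0.951, -0.311, 0.004], [-0.311, 0.951, -0.001], [-0.003, -0.002, -1.0]]
contact_force: [0.2, -0.6, 0.3]
opening: 1.001
gripper_force: 0.0
```

Request:
arm_command --series '[{"translation": [-1, 0.85, -0.3], "spin": 0}, {"translation": [-1, 0.85, -0.3], "spin": 0}, {"translation": [-1, 0.85, -0.3], "spin": 0}, {"translation": [-1, 0.85, -0.3], "spin": 0}, {"translation": [-1, 0.85, -0.3], "spin": 0}, {"translation": [-1, 0.85, -0.3], "spin": 0}]'

```text
t: 1.1
tool_pos: [0.3785, -0.1854, 0.322]
orientation: [[-0.95, -0.311, 0.002], [-0.311, 0.95, 0.001], [-0.002, 0.0, -1.0]]
contact_force: [-0.4, -0.4, -0.3]
opening: 0.999
gripper_force: 0.0
```

Request:
arm_command --series '[{"translation": [-1, 0.85, -0.1], "spin": 0}, {"translation": [-1, 0.85, -0.1], "spin": 0}, {"translation": [-1, 0.85, -0.1], "spin": 0}, {"translation": [-1, 0.85, -0.1], "spin": 0}, {"translation": [-1, 0.85, -0.1], "spin": 0}, {"translation": [-1, 0.85, -0.1], "spin": 0}]'

```text
t: 1.6
tool_pos: [0.4816, -0.0181, 0.3345]
orientation: [[-0.951, -0.309, -0.003], [-0.309, 0.951, 0.001], [0.003, 0.001, -1.0]]
contact_force: [0.3, 0.1, 0.5]
opening: 1.002
gripper_force: 0.0
```

Request:
arm_command --series '[{"translation": [-1, 0.95, -0.05], "spin": 0}, {"translation": [-1, 0.95, -0.05], "spin": 0}, {"translation": [-1, 0.95, -0.05], "spin": 0}, {"translation": [-1, 0.95, -0.05], "spin": 0}, {"translation": [-1, 0.95, -0.05], "spin": -0.2}, {"translation": [-1, 0.95, -0.05], "spin": -0.2}, {"translation": [-1, 0.95, -0.05], "spin": -0.2}, {"translation": [-1, 0.95, -0.05], "spin": -0.2}, {"translation": [-1, 0.95, -0.05], "spin": -0.2}, {"translation": [-1, 0.95, -0.05], "spin": -0.4}, {"translation": [-1, 0.95, -0.05], "spin": -0.4}, {"translation": [-1, 0.95, -0.05], "spin": -0.4}, {"translation": [-1, 0.95, -0.05], "spin": -0.4}, {"translation": [-1, 0.95, -0.05], "spin": -0.4}, {"translation": [-1, 0.95, -0.05], "spin": -0.45}, {"translation": [-1, 0.95, -0.05], "spin": -0.45}, {"translation": [-1, 0.95, -0.05], "spin": -0.45}, {"translation": [-1, 0.95, -0.05], "spin": -0.45}, {"translation": [-1, 0.95, -0.05], "spin": -0.45}, {"translation": [-1, 0.95, -0.05], "spin": -0.45}]'

```text
t: 3.27
tool_pos: [0.579, 0.1589, 0.3431]
orientation: [[0.679, -0.735, -0.001], [-0.735, -0.679, -0.001], [-0.0, 0.001, -1.0]]
contact_force: [0.1, -0.5, -0.9]
opening: 1.001
gripper_force: 0.0
```

Run:
```python
from h import *
s=r.state();print(s['joints'].round(1),s['tool_pos'],s['orientation'].round(3))
a,c=snap('wrist','w1.png')
```

```text
[  30.2   21.    31.1   -0.  -100.2   12.5] [0.5789809  0.15891929 0.34312208] [[ 0.679 -0.735 -0.001]
 [-0.735 -0.679 -0.001]
 [-0.     0.001 -1.   ]]
```

View pics/w1.png

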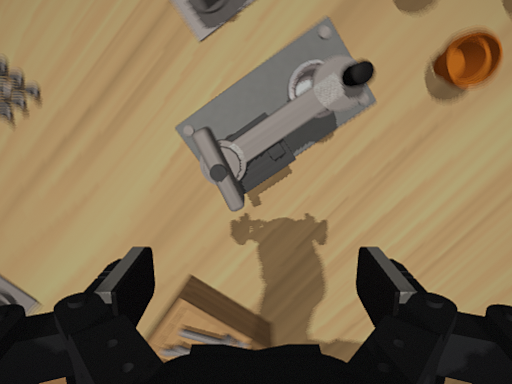

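Run:
```python
from h import *
c=viewer.calibration('wrist')
P=lambda u,v,z:onz(c,u,v,z).round(4)
e1,e2=P(201,131,.208),P(237,207,.208);print('bar',e1,e2,(e1+e2)/2,np.degrees(np.arctan2(*(e2-e1)[[1,0]])),np.linalg.norm(e1-e2))
print('pin',P(359,70,.204)); print('cup',P(311,84,.068)); print('arm disc',P(340,82,.168))
for q in [(328,17),(177,127),(374,102)]: print(P(*q,.008))
```

```text
bar [0.6425 0.1562 0.208 ] [0.5779 0.1839 0.208 ] [0.6102  0.17005 0.208  ] 156.79070599693532 0.07028833473628465
pin [0.5832 0.0363 0.204 ]
cup [0.5919 0.0497 0.068 ]
arm disc [0.5825 0.0453 0.168 ]
[ 0.6295 -0.0309  0.008 ]
[0.6819 0.2079 0.008 ]
[ 0.5077 -0.0013  0.008 ]
```

The nut bar runs from (201,131) to (237,207) and the pin top is at (359,70). I'll go just above the nut, aligned with its bar.

Request:
arm_command --series '[{"translation": [0.087, -0.203, 0.3], "spin": -0.0675}, {"translation": [0.087, -0.203, 0.3], "spin": -0.0675}, {"translation": [0.087, -0.203, 0.667], "spin": -0.0675}, {"translation": [0.087, -0.203, 0.667], "spin": -0.0675}, {"translation": [0.087, -0.203, 0.667], "spin": -0.0675}, {"translation": [0.087, -0.203, 0.667], "spin": -0.0675}, {"translation": [0.087, -0.203, 0.667], "spin": -0.0675}]'

```text
t: 3.9
tool_pos: [0.6112, 0.1703, 0.2459]
orientation: [[0.917, -0.398, 0.003], [-0.398, -0.917, 0.001], [0.003, -0.002, -1.0]]
contact_force: [0.2, 0.2, 0.6]
opening: 0.999
gripper_force: 0.0
```

Run:
```python
from h import *
s=r.state();print(s['joints'].round(1),s['tool_pos'],s['orientation'].round(3))
a,c=snap('wrist','w2.png')
print(proj(c,s['tool_pos']),proj(c,[.6102,.170,.208]))
```

```text
[ 29.7  24.2  22.    0.1 -87.6  36.8] [0.61121089 0.1703157  0.24591458] [[ 0.917 -0.398  0.003]
 [-0.398 -0.917  0.001]
 [ 0.003 -0.002 -1.   ]]
(np.float64(255.9756123528344), np.float64(256.0409403544676)) (np.float64(257.07724602562115), np.float64(228.2815541208757))
```

View pics/w2.png

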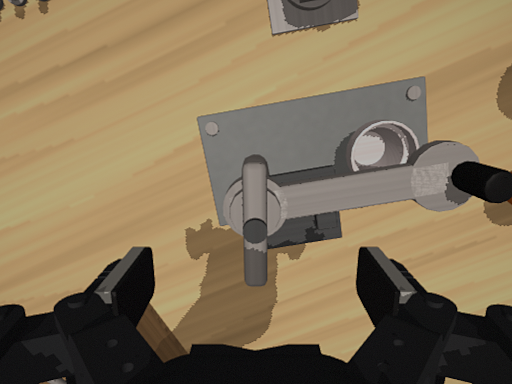

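Request:
arm_command --series '[{"translation": [0, 0, 0.2], "spin": 0}, {"translation": [0, 0, 0.42], "spin": 0}, {"translation": [0, 0, 0.42], "spin": 0}, {"translation": [0, 0, 0.42], "spin": 0}, {"translation": [0, 0, 0.42], "spin": 0}]'

```text
t: 4.37
tool_pos: [0.6117, 0.1708, 0.1839]
orientation: [[0.918, -0.396, 0.004], [-0.396, -0.918, 0.001], [0.004, -0.002, -1.0]]
contact_force: [-0.0, 0.1, 0.6]
opening: 0.996
gripper_force: 0.0
```

Request:
arm_command --series '[{"translation": [0, 0, 0], "spin": 0}, {"translation": [0, 0, 0], "spin": 0}, {"translation": [0, 0, 0], "spin": 0}, {"translation": [0, 0, 0], "spin": 0}, {"translation": [0, 0, 0], "spin": 0}, {"translation": [0, 0, 0], "spin": 0}, {"translation": [0, 0, 0], "spin": 0}, {"translation": [0, 0, 0], "spin": 0}, {"translation": [0, 0, 0], "spin": 0}, {"translation": [0, 0, 0], "spin": 0}]' --fingers -1 --squeeze 50

```text
t: 5.2
tool_pos: [0.6103, 0.1707, 0.1811]
orientation: [[0.919, -0.395, 0.001], [-0.395, -0.919, 0.0], [0.0, -0.0, -1.0]]
contact_force: [-0.4, 0.2, 2.9]
opening: 0.152
gripper_force: 52.1
```

Request:
arm_command --series '[{"translation": [0, 0, -0.003], "spin": 0.018}, {"translation": [0, 0, -0.005], "spin": 0.036}, {"translation": [0, 0, -0.008], "spin": 0.054}, {"translation": [0, 0, -0.01], "spin": 0.072}, {"translation": [0, 0, -0.013], "spin": 0.09}, {"translation": [0, 0, -0.015], "spin": 0.108}, {"translation": [0, 0, -0.018], "spin": 0.126}, {"translation": [0, 0, -0.02], "spin": 0.144}, {"translation": [0, 0, -0.023], "spin": 0.162}, {"translation": [0, 0, -0.026], "spin": 0.18}, {"translation": [0, 0, -0.028], "spin": 0.198}, {"translation": [0, 0, -0.031], "spin": 0.216}, {"translation": [0, 0, -0.033], "spin": 0.234}, {"translation": [0, 0, -0.036], "spin": 0.252}, {"translation": [0, 0, -0.038], "spin": 0.27}, {"translation": [0, 0, -0.041], "spin": 0.288}, {"translation": [0, 0, -0.044], "spin": 0.306}, {"translation": [0, 0, -0.046], "spin": 0.324}, {"translation": [0, 0, -0.049], "spin": 0.342}, {"translation": [0, 0, -0.051], "spin": 0.36}]'

```text
t: 6.87
tool_pos: [0.608, 0.1707, 0.1887]
orientation: [[-0.892, -0.451, -0.004], [-0.451, 0.892, -0.0], [0.004, 0.002, -1.0]]
contact_force: [-10.7, 1.7, 7.4]
opening: 0.155
gripper_force: 53.0
```

Request:
arm_command --series '[{"translation": [0, 0, -0.003], "spin": 0.018}, {"translation": [0, 0, -0.005], "spin": 0.036}, {"translation": [0, 0, -0.008], "spin": 0.054}, {"translation": [0, 0, -0.01], "spin": 0.07}, {"translation": [0, 0, -0.01], "spin": 0.07}, {"translation": [0, 0, -0.01], "spin": 0.07}]'

```text
t: 7.37
tool_pos: [0.6078, 0.1713, 0.1902]
orientation: [[-0.999, -0.033, -0.004], [-0.033, 0.999, 0.001], [0.004, 0.001, -1.0]]
contact_force: [-10.2, 3.1, 8.0]
opening: 0.151
gripper_force: 53.0
```

Request:
arm_command --series '[{"translation": [0, 0, 0], "spin": 0}, {"translation": [0, 0, 0], "spin": 0}, {"translation": [0, 0, 0], "spin": 0}, {"translation": [0, 0, 0], "spin": 0}, {"translation": [0, 0, 0], "spin": 0}, {"translation": [0, 0, -0.3], "spin": 0}, {"translation": [0, 0, -0.6], "spin": 0}, {"translation": [0, 0, -0.6], "spin": 0}, {"translation": [-0.15, -0.9, -0.6], "spin": 0}, {"translation": [-0.15, -0.9, -0.6], "spin": 0}, {"translation": [-0.15, -0.9, -0.6], "spin": 0}, {"translation": [-0.15, -0.9, -0.6], "spin": 0}, {"translation": [-0.15, -0.9, -0.6], "spin": 0}, {"translation": [-0.15, -0.9, -0.6], "spin": 0}, {"translation": [-0.15, -0.9, -0.6], "spin": 0}]' --fingers 1

```text
t: 8.62
tool_pos: [0.6372, 0.0368, 0.2798]
orientation: [[-0.999, -0.033, -0.0], [-0.033, 0.999, 0.0], [0.0, 0.0, -1.0]]
contact_force: [0.6, 0.7, 0.4]
opening: 0.998
gripper_force: 0.0
```

Run:
```python
from h import *
s=r.state();print(s['joints'].round(1),s['tool_pos'],s['orientation'].round(3))
a,c=snap('wrist','w3.png')
print(proj(c,s['tool_pos']),proj(c,[.582,.034,.214]))
```

```text
[  17.3   24.9   27.9   -0.   -93.1 -105.4] [0.63720074 0.03682828 0.2797697 ] [[-0.999 -0.033 -0.   ]
 [-0.033  0.999  0.   ]
 [ 0.     0.    -1.   ]]
(np.float64(255.512775188043), np.float64(249.6449557789885)) (np.float64(253.81668930194024), np.float64(119.09003618862052))
```

View pics/w3.png

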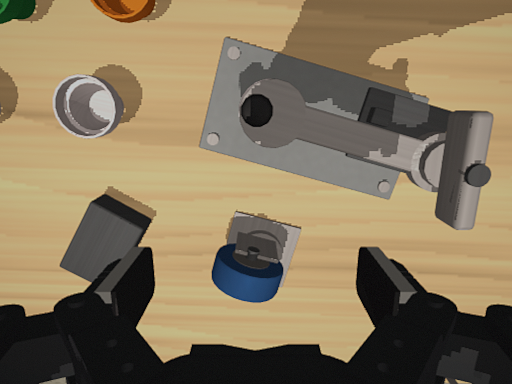

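```bash
cat >> h.py <<'E'
def rel(goal,yaw=None):
    s=r.state();R=s['orientation'];d=R.T@(np.array(goal)-s['tool_pos'])
    y0=np.degrees(np.arctan2(R[1,0],R[0,0]));print('now',s['tool_pos'].round(4),'yaw',y0.round(1),'rel',(d/.15).round(3), None if yaw is None else round(-((yaw-y0+180)%360-180)/360,4))
E
python3 - <<'E'
from h import *
c=viewer.calibration('wrist'); p=onz(c,257,110,.2135); n=onz(c,477,175,.2175); print(p,n,p-n, np.linalg.norm((p-n)[:2]),np.degrees(np.arctan2(*(p-n)[[1,0]])))
print('cup',onz(c,88,104,.06)) 
rel([p[0],p[1],.22],-90)
E
```

```text
[0.57659019 0.03610038 0.2135    ] [0.61080122 0.1733298  0.2175    ] [-0.03421103 -0.13722941 -0.004     ] 0.14142951038878487 -103.99838560290489
cup [ 0.57984537 -0.13794392  0.06      ]
now [0.6372 0.0372 0.2798] yaw -178.1 rel [0.404 0.006 0.399] -0.2446
```

Request:
arm_command --series '[{"translation": [0.395, 0, 0.1], "spin": -0.2446}, {"translation": [0.395, 0, 0.1], "spin": -0.2446}, {"translation": [0.395, 0, 0.1], "spin": -0.2446}, {"translation": [0.395, 0, 0.1], "spin": -0.2446}, {"translation": [0.395, 0, 0.1], "spin": -0.2446}, {"translation": [0.395, 0, 0.1], "spin": -0.2446}, {"translation": [0.395, 0, 0.1], "spin": -0.2446}, {"translation": [0.395, 0, 0.1], "spin": -0.2446}, {"translation": [0.395, 0, 0.1], "spin": -0.2446}, {"translation": [0.395, 0, 0.1], "spin": -0.2446}, {"translation": [0.395, 0, 0.1], "spin": -0.2446}, {"translation": [0.395, 0, 0.1], "spin": -0.2446}, {"translation": [0.395, 0, 0.1], "spin": -0.2446}, {"translation": [0.395, 0, 0.1], "spin": -0.2446}, {"translation": [0.395, 0, 0.4], "spin": -0.2446}, {"translation": [0.395, 0, 0.62], "spin": -0.2446}, {"translation": [0.395, 0, 0.62], "spin": -0.2446}, {"translation": [0.395, 0, 0.62], "spin": -0.2446}, {"translation": [0.395, 0, 0.62], "spin": -0.2446}]'

```text
t: 10.25
tool_pos: [0.5794, 0.0347, 0.1896]
orientation: [[-0.0, -1.0, 0.004], [-1.0, 0.0, -0.0], [0.0, -0.004, -1.0]]
contact_force: [0.6, 0.7, 0.2]
opening: 1.0
gripper_force: 0.0
```

Request:
arm_command --series '[{"translation": [0, 0, 0], "spin": 0}, {"translation": [0, 0, 0], "spin": 0}, {"translation": [0, 0, 0], "spin": 0}, {"translation": [0, 0, 0], "spin": 0}, {"translation": [0, 0, 0], "spin": 0}, {"translation": [0, 0, 0], "spin": 0}, {"translation": [0, 0, 0], "spin": 0}, {"translation": [0, 0, 0], "spin": 0}, {"translation": [0, 0, 0], "spin": 0}, {"translation": [0, 0, 0], "spin": 0}]' --fingers -1 --squeeze 40

```text
t: 11.08
tool_pos: [0.5776, 0.0342, 0.1869]
orientation: [[-0.001, -1.0, -0.001], [-1.0, 0.001, -0.001], [0.001, 0.001, -1.0]]
contact_force: [-3.3, -1.3, 1.7]
opening: 0.218
gripper_force: 39.2
```

Run:
```python
from h import *
a,c=snap('wrist','w4.png'); s=r.state();print(s['joints'].round(1),s['contact_force'])
n=np.array([.6103,.1715]);p=np.array([.578,.0355]);v=p-n
# arc table in tool frame at -90 assumed measured
R=s['orientation'];
for k in range(1,17):
    a=-k*np.radians(5);w=np.array([[np.cos(a),-np.sin(a)],[np.sin(a),np.cos(a)]])@v-v
    d=R.T@np.array([w[0],w[1],0]);print((d/.15).round(3)[:2],round(k*5/360,4))
```

```text
[ 18.9  18.8   5.5   0.  -76.8 -18.9] [-3.48316342 -1.32495904  1.8522389 ]
[-0.022  0.078] 0.0139
[-0.051  0.154] 0.0278
[-0.086  0.227] 0.0417
[-0.128  0.297] 0.0556
[-0.176  0.363] 0.0694
[-0.229  0.425] 0.0833
[-0.287  0.481] 0.0972
[-0.35   0.533] 0.1111
[-0.417  0.578] 0.125
[-0.488  0.618] 0.1389
[-0.562  0.651] 0.1528
[-0.639  0.678] 0.1667
[-0.718  0.698] 0.1806
[-0.798  0.711] 0.1944
[-0.879  0.717] 0.2083
[-0.961  0.716] 0.2222
```

View pics/w4.png

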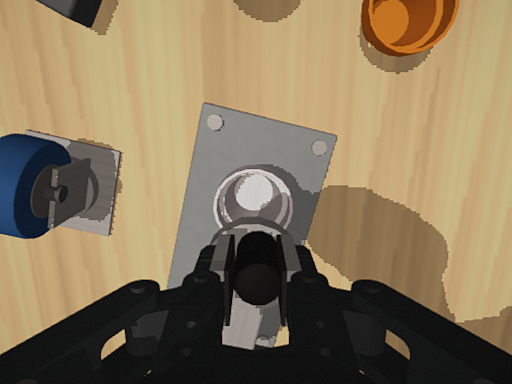

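The pin is held at (257,265) and the fixed cup shows at (252,205). Now I swing the arm aside.

Request:
arm_command --series '[{"translation": [-0.022, 0.078, 0], "spin": 0.0139}, {"translation": [-0.051, 0.154, 0], "spin": 0.0278}, {"translation": [-0.086, 0.227, 0], "spin": 0.0417}, {"translation": [-0.128, 0.297, 0], "spin": 0.0556}, {"translation": [-0.176, 0.363, 0], "spin": 0.0694}, {"translation": [-0.229, 0.425, 0], "spin": 0.0833}, {"translation": [-0.287, 0.481, 0], "spin": 0.0972}, {"translation": [-0.35, 0.533, 0], "spin": 0.1111}, {"translation": [-0.417, 0.578, 0], "spin": 0.125}, {"translation": [-0.488, 0.618, 0], "spin": 0.1389}, {"translation": [-0.562, 0.651, 0], "spin": 0.1528}, {"translation": [-0.639, 0.678, 0], "spin": 0.1667}, {"translation": [-0.718, 0.698, 0], "spin": 0.1806}, {"translation": [-0.798, 0.711, 0], "spin": 0.1944}, {"translation": [-0.879, 0.717, 0], "spin": 0.2083}, {"translation": [-0.879, 0.717, 0], "spin": 0.2083}, {"translation": [-0.879, 0.717, 0], "spin": 0.2083}]'

```text
t: 12.55
tool_pos: [0.4682, 0.167, 0.1863]
orientation: [[-0.966, -0.259, -0.004], [-0.259, 0.966, -0.0], [0.004, 0.001, -1.0]]
contact_force: [-10.6, 0.7, 5.2]
opening: 0.217
gripper_force: 39.6
```

Request:
arm_command --series '[{"translation": [0, 0, 0], "spin": 0}, {"translation": [0, 0, 0], "spin": 0}, {"translation": [0, 0, 0], "spin": 0}, {"translation": [0, 0, 0], "spin": 0}, {"translation": [0, 0, 0], "spin": 0}, {"translation": [0, 0, -0.3], "spin": 0}, {"translation": [0, 0, -0.6], "spin": 0}, {"translation": [0, 0, -0.9], "spin": 0}, {"translation": [-0.4, -0.8, -0.9], "spin": 0}, {"translation": [-0.4, -0.8, -0.9], "spin": 0}, {"translation": [-0.4, -0.8, -0.9], "spin": 0}, {"translation": [-0.4, -0.8, -0.9], "spin": 0}, {"translation": [-0.4, -0.8, -0.9], "spin": 0}]' --fingers 1

```text
t: 13.63
tool_pos: [0.5611, 0.0636, 0.3208]
orientation: [[-0.967, -0.254, -0.001], [-0.254, 0.967, -0.001], [0.001, -0.001, -1.0]]
contact_force: [-0.8, 0.7, -0.3]
opening: 0.998
gripper_force: 0.0
```

Request:
arm_command --series '[{"translation": [-0.2, -0.7, 0], "spin": 0}, {"translation": [-0.2, -0.7, 0], "spin": 0}, {"translation": [-0.2, -0.7, 0], "spin": 0}, {"translation": [-0.2, -0.7, 0], "spin": 0}, {"translation": [-0.2, -0.7, 0], "spin": 0}]'

```text
t: 14.05
tool_pos: [0.6158, -0.0283, 0.321]
orientation: [[-0.967, -0.256, -0.001], [-0.256, 0.967, 0.0], [0.001, 0.0, -1.0]]
contact_force: [-0.1, 0.7, 0.4]
opening: 0.999
gripper_force: 0.0
```

Run:
```python
from h import *
s=r.state();print(s['joints'].round(1),s['tool_pos'],s['orientation'].round(3))
a,c=snap('wrist','w5.png')
```

```text
[ 11.9  22.6  30.4  -0.  -97.8 -87. ] [ 0.61584189 -0.02833374  0.32098663] [[-0.967 -0.256 -0.001]
 [-0.256  0.967  0.   ]
 [ 0.001  0.    -1.   ]]
```

View pics/w5.png

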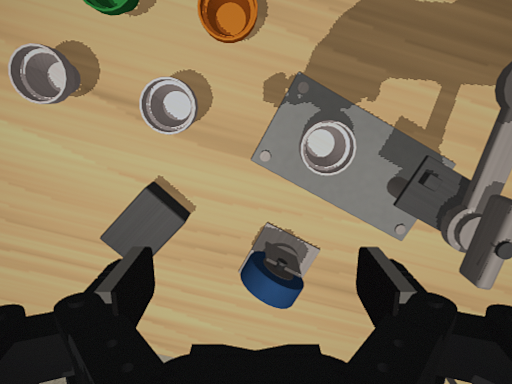

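Arm clear. In this view the fixed cup's rim is centred at (328,147), the near loose silver cup at (169,105) and the far one at (42,73). Orange (229,12) and green (112,0) stay put.

Run:
```python
from h import *
c=viewer.calibration('wrist')
for n,u,v,z in [('fix',328,147.5,.068),('near',169,105,.06),('far',38,72,.06),('farfoot',52,76,.008),('nearfoot',178,106,.008),('fixfoot',322,145,.016),('nut',505,249,.2175)]: print(n,onz(c,u,v,z).round(4))
p=onz(c,169,105,.06); rel([p[0],p[1],.20])
```

```text
fix [0.58   0.0506 0.068 ]
near [ 0.5812 -0.1401  0.06  ]
far [ 0.584  -0.2896  0.06  ]
farfoot [ 0.5882 -0.3034  0.008 ]
nearfoot [ 0.5831 -0.1408  0.008 ]
fixfoot [0.5824 0.0544 0.016 ]
nut [0.6098 0.1747 0.2175]
now [ 0.6155 -0.0275  0.3215] yaw -165.1 rel [ 0.414 -0.667  0.81 ] None
```

Request:
arm_command --series '[{"translation": [0.414, -0.667, 0.5], "spin": 0}, {"translation": [0.414, -0.667, 0.81], "spin": 0}, {"translation": [0.414, -0.667, 0.81], "spin": 0}, {"translation": [0.414, -0.667, 0.81], "spin": 0}, {"translation": [0.414, -0.667, 0.81], "spin": 0}, {"translation": [0.414, -0.667, 0.81], "spin": 0}, {"translation": [0.414, -0.667, 0.81], "spin": 0}]'

```text
t: 14.68
tool_pos: [0.5819, -0.1396, 0.2018]
orientation: [[-0.966, -0.259, 0.002], [-0.259, 0.966, -0.001], [-0.002, -0.001, -1.0]]
contact_force: [0.2, 0.2, 0.3]
opening: 1.002
gripper_force: 0.0
```

```bash
cat >> h.py <<'E'
def rim(im,c,p,rad=.0325):
    """p: expected rim centre (3); radial edge search for outer rim, ellipse fit, back to plane"""
    p=np.array(p,float); g=cv2.GaussianBlur(im,(3,3),0).astype(int); sil=(im.max(2).astype(int)-im.min(2)<28)&(im.max(2)>70)
    for _ in range(4):
        pts=[]
        for a in np.linspace(0,2*np.pi,72,endpoint=False):
            for q in np.arange(rad+.010,rad-.010,-.0005):
                u,v=proj(c,p+[q*np.cos(a),q*np.sin(a),0]); iu,iv=int(round(u)),int(round(v))
                if 0<=iu<512 and 0<=iv<245 and sil[iv,iu]: pts.append((u,v,q)); break
        w=np.array([onz(c,u,v,p[2])[:2] for u,v,q in pts])
        A=np.c_[2*w,np.ones(len(w))]; k=np.ones(len(w),bool)
        for _ in range(4):
            x=np.linalg.lstsq(A[k],(w[k]**2).sum(1),rcond=None)[0]; R=np.sqrt(x[2]+x[:2]@x[:2]); e=abs(np.hypot(*(w-x[:2]).T)-R); k=e<=max(np.quantile(e,.7),.0005)
        p[:2]=x[:2]
    return p.round(4),R.round(4),len(w),np.median(e).round(4)
E
python3 - <<'E'
from h import *
s=r.state();print(s['tool_pos'])
a,c=snap('wrist','w6.png'); print(proj(c,[.581,-.140,.06]));print(rim(a,c,[.581,-.140,.06]))
E
```

```text
[ 0.58191357 -0.13956103  0.20183018]
(np.float64(255.75052171884525), np.float64(179.14789316170484))
(array([ 0.5823, -0.1432,  0.06  ]), np.float64(0.0323), 72, np.float64(0.0003))
```

View pics/w6.png

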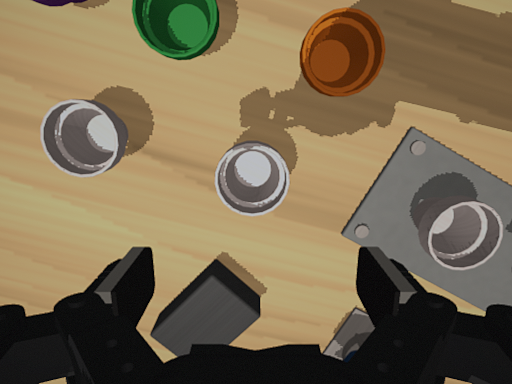

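Request:
arm_command --series '[{"translation": [0.004, -0.024, 0.3], "spin": 0}, {"translation": [0.004, -0.024, 0.6], "spin": 0}, {"translation": [0.004, -0.024, 0.9], "spin": 0}, {"translation": [0.004, -0.024, 0.9], "spin": 0}]'

```text
t: 15.07
tool_pos: [0.5791, -0.1419, 0.0604]
orientation: [[-0.966, -0.259, -0.008], [-0.259, 0.966, 0.002], [0.007, 0.004, -1.0]]
contact_force: [-2.2, 0.1, -1.4]
opening: 1.003
gripper_force: 0.0
```

Request:
arm_command --series '[{"translation": [0, 0, 0.23], "spin": 0}, {"translation": [0, 0, 0.23], "spin": 0}, {"translation": [0, 0, 0.23], "spin": 0}, {"translation": [0, 0, 0.23], "spin": 0}]'

```text
t: 15.4
tool_pos: [0.5841, -0.1439, 0.0341]
orientation: [[-0.966, -0.26, 0.004], [-0.26, 0.966, -0.001], [-0.004, -0.002, -1.0]]
contact_force: [0.3, 0.3, 0.7]
opening: 1.0
gripper_force: 0.0
```

Request:
arm_command --series '[{"translation": [0, 0, 0], "spin": 0}, {"translation": [0, 0, 0], "spin": 0}, {"translation": [0, 0, 0], "spin": 0}, {"translation": [0, 0, 0], "spin": 0}, {"translation": [0, 0, 0], "spin": 0}, {"translation": [0, 0, 0], "spin": 0}, {"translation": [0, 0, 0], "spin": 0}, {"translation": [0, 0, 0], "spin": 0}]' --fingers -1 --squeeze 40

```text
t: 16.07
tool_pos: [0.5836, -0.1441, 0.034]
orientation: [[-0.966, -0.259, 0.005], [-0.259, 0.966, -0.0], [-0.005, -0.002, -1.0]]
contact_force: [-0.6, 1.3, 7.6]
opening: 0.746
gripper_force: 43.2
```

Request:
arm_command --series '[{"translation": [0, 0, -0.3], "spin": 0}, {"translation": [0, 0, -0.6], "spin": 0}, {"translation": [0, 0, -0.85], "spin": 0}, {"translation": [0, 0, -0.85], "spin": 0}, {"translation": [0, 0, -0.85], "spin": 0}, {"translation": [0, 0, -0.85], "spin": 0}]'

```text
t: 16.57
tool_pos: [0.5818, -0.1439, 0.1592]
orientation: [[-0.966, -0.258, 0.002], [-0.258, 0.966, 0.001], [-0.002, 0.0, -1.0]]
contact_force: [-1.2, 0.4, -1.3]
opening: 0.748
gripper_force: 45.0
```

Run:
```python
from h import *
rel([.581,.051,.16])
a,c=snap('scene'); b,d=snap('side'); s=r.state()
print(s['contact_force'],s['opening'])
u,v=map(int,proj(c,s['tool_pos']));x,y=map(int,proj(d,s['tool_pos']));print(u,v,x,y)
A=a[v-60:v+60,u-60:u+60];B=b[y-60:y+60,x-60:x+60]
cv2.imwrite('pics/g1.png',cv2.resize(np.hstack([A,B]),None,fx=3.3,fy=3.3,interpolation=2))
```

```text
now [ 0.5818 -0.1439  0.1592] yaw -165.0 rel [-0.33   1.256 -0.004] None
[ 0.57935857 -0.76320877 -0.69197379] 0.7465881665944641
185 184 283 158
```

View pics/g1.png

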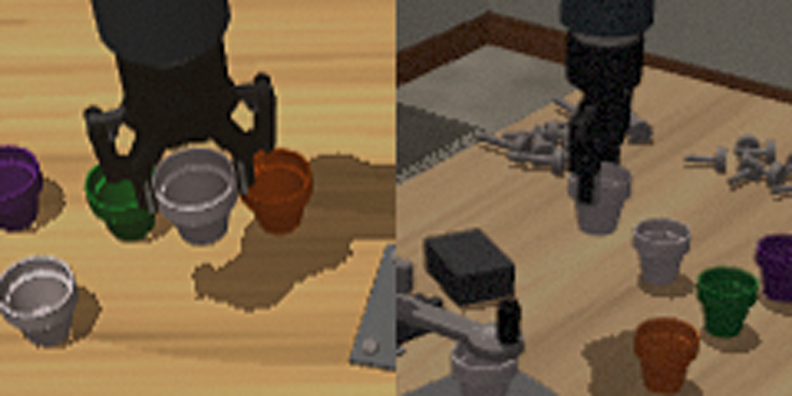

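The cup hangs upright in the fingers, tips at the collar's lower edge. I'll move halfway over and measure the fixed cup's rim.

Request:
arm_command --series '[{"translation": [-0.16, 0.4, 0], "spin": 0}, {"translation": [-0.16, 0.4, 0], "spin": 0}, {"translation": [-0.16, 0.4, 0], "spin": 0}, {"translation": [-0.16, 0.4, 0], "spin": 0}]'

```text
t: 17.0
tool_pos: [0.5889, -0.0788, 0.157]
orientation: [[-0.966, -0.26, -0.003], [-0.26, 0.966, -0.0], [0.003, 0.001, -1.0]]
contact_force: [-0.0, -0.2, -1.3]
opening: 0.741
gripper_force: 45.0
```

Run:
```python
from h import *
a,c=snap('wrist','w7.png'); print(proj(c,[.581,.051,.068]));q=rim(a,c,[.581,.051,.068]);print(q)
rel([q[0][0]+.001,q[0][1]-.0005,.159])
```

```text
(np.float64(430.01895169604666), np.float64(232.0571860642442))
(array([0.581, 0.051, 0.068]), np.float64(0.0425), 47, np.float64(0.0))
now [ 0.5889 -0.0796  0.1572] yaw -165.0 rel [-0.181  0.85  -0.012] None
```

```bash
sed -i 's/def rim(im,c,p,rad=.0325):/def rim(im,c,p,rad=.0325,th=70):/; s/im.max(2)>70/im.max(2)>th/' h.py
python3 - <<'E'
from h import *
a=cv2.imread('pics/w7.png');c=viewer.calibration('wrist')
for th in (110,125,140,155): print(th,rim(a,c,[.581,.051,.068],th=th))
cv2.imwrite('pics/w7c.png',cv2.resize(a[150:290,330:512],None,fx=3,fy=3))
E
```

```text
110 (array([0.5734, 0.0573, 0.068 ]), np.float64(0.0408), 48, np.float64(0.0023))
125 (array([0.5849, 0.058 , 0.068 ]), np.float64(0.0412), 42, np.float64(0.0012))
140 (array([0.5812, 0.0489, 0.068 ]), np.float64(0.0322), 45, np.float64(0.0002))
155 (array([0.5812, 0.0488, 0.068 ]), np.float64(0.0319), 45, np.float64(0.0001))
```

View pics/w7c.png

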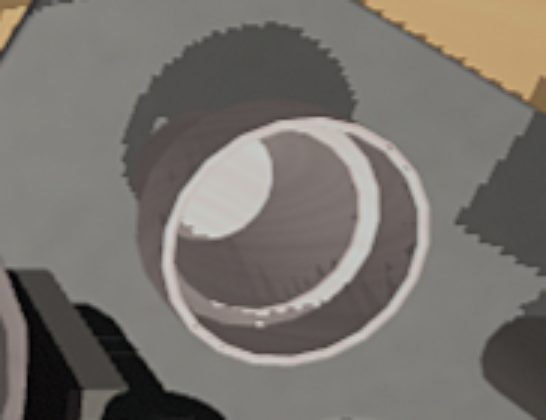

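Request:
arm_command --series '[{"translation": [-0.18, 0.84, 0], "spin": 0}, {"translation": [-0.18, 0.84, 0], "spin": 0}, {"translation": [-0.18, 0.84, 0], "spin": 0}, {"translation": [-0.18, 0.84, 0], "spin": 0}, {"translation": [-0.18, 0.84, 0.2], "spin": 0}, {"translation": [-0.18, 0.84, 0.3], "spin": 0}, {"translation": [-0.18, 0.84, 0.3], "spin": 0}, {"translation": [-0.18, 0.84, 0.3], "spin": 0}]'

```text
t: 17.72
tool_pos: [0.5824, 0.0477, 0.1126]
orientation: [[-0.966, -0.258, -0.002], [-0.258, 0.966, -0.001], [0.003, -0.001, -1.0]]
contact_force: [0.0, -0.5, 0.2]
opening: 0.745
gripper_force: 45.1
```

Request:
arm_command --series '[{"translation": [0, 0, 0.1], "spin": 0}, {"translation": [0, 0, 0.2], "spin": 0}, {"translation": [0, 0, 0.27], "spin": 0}, {"translation": [0, 0, 0.29], "spin": 0}, {"translation": [0, 0, 0.29], "spin": 0}, {"translation": [0, 0, 0.29], "spin": 0}]'

```text
t: 18.22
tool_pos: [0.5836, 0.0486, 0.0708]
orientation: [[-0.966, -0.258, 0.001], [-0.258, 0.966, -0.0], [-0.001, -0.0, -1.0]]
contact_force: [0.0, 0.5, -1.2]
opening: 0.742
gripper_force: 45.1
```

Request:
arm_command --series '[{"translation": [0.005, 0, 0.02], "spin": 0}, {"translation": [0.005, 0, 0.04], "spin": 0}, {"translation": [0.005, 0, 0.052], "spin": 0}, {"translation": [0.005, 0, 0.052], "spin": 0}, {"translation": [0.005, 0, 0.052], "spin": 0}]'

```text
t: 18.63
tool_pos: [0.5822, 0.0494, 0.0623]
orientation: [[-0.966, -0.258, 0.0], [-0.258, 0.966, 0.001], [-0.001, 0.001, -1.0]]
contact_force: [-2.6, 5.2, 1.8]
opening: 0.744
gripper_force: 45.5
```

Request:
arm_command --series '[{"translation": [0, 0, 0], "spin": 0}, {"translation": [0, 0, 0], "spin": 0}, {"translation": [0, 0, 0], "spin": 0}, {"translation": [0, 0, 0], "spin": 0}, {"translation": [0, 0, 0], "spin": 0}, {"translation": [0, 0, -0.2], "spin": 0}, {"translation": [0, 0, -0.4], "spin": 0}, {"translation": [0, 0, -0.7], "spin": 0}, {"translation": [0, 0, -0.9], "spin": 0}, {"translation": [0, 0, -0.9], "spin": 0}, {"translation": [0, 0, -0.9], "spin": 0}, {"translation": [0, 0, -0.9], "spin": 0}]' --fingers 1

```text
t: 19.63
tool_pos: [0.5822, 0.0482, 0.1967]
orientation: [[-0.966, -0.258, -0.0], [-0.258, 0.966, -0.0], [0.0, -0.0, -1.0]]
contact_force: [0.2, 1.1, 0.0]
opening: 1.002
gripper_force: 0.0
```

Run:
```python
from h import *
s=r.state();print(s['tool_pos'],s['opening'])
a,c=snap('wrist','w8.png')
for th in (140,155): print(rim(a,c,[.581,.049,.088],th=th))
b,d=snap('scene')
for p in [(.583,-.29,.06)]: print(rim(b,d,p)) 
cv2.imwrite('pics/w8c.png',np.hstack([a,cv2.resize(b[150:260,110:340],(256,122)).repeat(1,0) if 0 else cv2.resize(b[150:270,110:280],(288,384)) if 0 else cv2.resize(b[140:300,100:340],(288,192)).repeat(2,0)]))
rel([.583,-.29,.2])
```

```text
[0.58215207 0.04823399 0.19672965] 1.0018352256295386
(array([0.5816, 0.0489, 0.088 ]), np.float64(0.0322), 72, np.float64(0.0003))
(array([0.5814, 0.0488, 0.088 ]), np.float64(0.0319), 72, np.float64(0.0005))
(array([ 0.5916, -0.2873,  0.06  ]), np.float64(0.036), 72, np.float64(0.0021))
now [0.5816 0.0482 0.1956] yaw -165.0 rel [ 0.573 -2.181 -0.027] None
```

View pics/w8c.png

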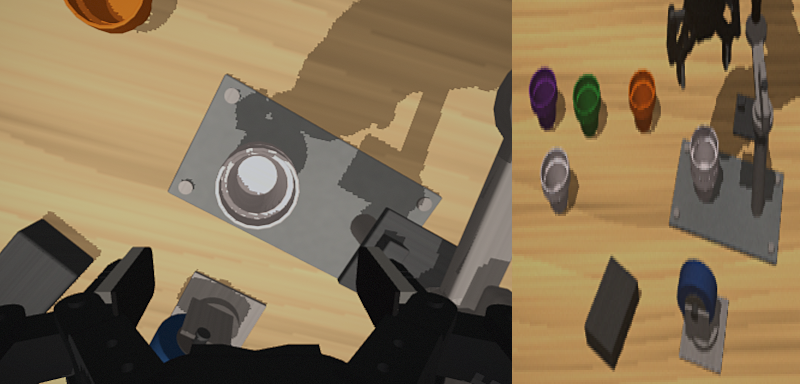

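The first cup sits squarely: rim at z = 0.088, radius 32.2 mm, concentric. Now the far cup.

Request:
arm_command --series '[{"translation": [0.2, -0.75, -0.03], "spin": 0}, {"translation": [0.2, -0.75, -0.03], "spin": 0}, {"translation": [0.2, -0.75, -0.03], "spin": 0}, {"translation": [0.2, -0.75, -0.03], "spin": 0}]'

```text
t: 20.07
tool_pos: [0.5815, -0.073, 0.2006]
orientation: [[-0.967, -0.254, -0.002], [-0.254, 0.967, -0.002], [0.003, -0.001, -1.0]]
contact_force: [0.2, 0.7, -0.5]
opening: 1.002
gripper_force: 0.0
```

Request:
arm_command --series '[{"translation": [0.2, -0.75, 0], "spin": 0}, {"translation": [0.2, -0.75, 0], "spin": 0}, {"translation": [0.2, -0.75, 0], "spin": 0}, {"translation": [0.2, -0.75, 0], "spin": 0}]'

```text
t: 20.4
tool_pos: [0.5811, -0.1896, 0.1997]
orientation: [[-0.967, -0.253, -0.004], [-0.253, 0.967, -0.001], [0.004, -0.0, -1.0]]
contact_force: [-0.4, 0.8, -0.4]
opening: 0.998
gripper_force: 0.0
```

Request:
arm_command --series '[{"translation": [0.18, -0.68, 0], "spin": 0}, {"translation": [0.18, -0.68, 0], "spin": 0}, {"translation": [0.18, -0.68, 0], "spin": 0}, {"translation": [0.18, -0.68, 0], "spin": 0}, {"translation": [0.18, -0.68, 0], "spin": 0}, {"translation": [0.18, -0.68, 0], "spin": 0}]'

```text
t: 20.9
tool_pos: [0.5824, -0.2894, 0.2004]
orientation: [[-0.966, -0.258, -0.002], [-0.258, 0.966, 0.001], [0.002, 0.001, -1.0]]
contact_force: [0.7, -0.0, 1.3]
opening: 0.999
gripper_force: 0.0
```

Run:
```python
from h import *
a,c=snap('wrist','w9.png'); 
q=rim(a,c,[.583,-.29,.06]);print(q);q=rim(a,c,q[0]);print(q);rel([q[0][0],q[0][1],.034])
```

```text
(array([ 0.5855, -0.2915,  0.06  ]), np.float64(0.0321), 72, np.float64(0.0001))
(array([ 0.5855, -0.2915,  0.06  ]), np.float64(0.032), 72, np.float64(0.0001))
now [ 0.5826 -0.2889  0.2009] yaw -165.0 rel [-0.016 -0.022  1.113] None
```

Request:
arm_command --series '[{"translation": [-0.016, -0.022, 0.3], "spin": 0}, {"translation": [-0.016, -0.022, 0.6], "spin": 0}, {"translation": [-0.016, -0.022, 0.88], "spin": 0}, {"translation": [-0.016, -0.022, 0.88], "spin": 0}]'

```text
t: 21.28
tool_pos: [0.5813, -0.2888, 0.0615]
orientation: [[-0.966, -0.259, -0.012], [-0.259, 0.966, 0.006], [0.01, 0.009, -1.0]]
contact_force: [-1.4, 0.6, -1.8]
opening: 1.001
gripper_force: 0.0
```

Request:
arm_command --series '[{"translation": [0, 0, 0.233], "spin": 0}, {"translation": [0, 0, 0.233], "spin": 0}, {"translation": [0, 0, 0.233], "spin": 0}, {"translation": [0, 0, 0.233], "spin": 0}, {"translation": [0, 0, 0.233], "spin": 0}]'

```text
t: 21.7
tool_pos: [0.5878, -0.2928, 0.038]
orientation: [[-0.966, -0.259, 0.005], [-0.259, 0.966, -0.002], [-0.004, -0.003, -1.0]]
contact_force: [-1.2, -0.2, 0.1]
opening: 1.003
gripper_force: 0.0
```

Request:
arm_command --series '[{"translation": [0, 0, 0], "spin": 0}, {"translation": [0, 0, 0], "spin": 0}, {"translation": [0, 0, 0], "spin": 0}, {"translation": [0, 0, 0], "spin": 0}, {"translation": [0, 0, 0], "spin": 0}, {"translation": [0, 0, 0], "spin": 0}, {"translation": [0, 0, 0], "spin": 0}, {"translation": [0, 0, 0], "spin": 0}]' --fingers -1 --squeeze 45

```text
t: 22.37
tool_pos: [0.587, -0.2925, 0.0372]
orientation: [[-0.966, -0.259, 0.003], [-0.259, 0.966, -0.001], [-0.003, -0.002, -1.0]]
contact_force: [-1.2, 3.2, 7.3]
opening: 0.751
gripper_force: 48.6
```

Request:
arm_command --series '[{"translation": [0, 0, -0.3], "spin": 0}, {"translation": [0, 0, -0.6], "spin": 0}, {"translation": [0, 0, -0.9], "spin": 0}, {"translation": [0, 0, -0.9], "spin": 0}, {"translation": [0, 0, -0.9], "spin": 0}, {"translation": [0, 0, -0.9], "spin": 0}]'

```text
t: 22.87
tool_pos: [0.5861, -0.2922, 0.1708]
orientation: [[-0.966, -0.258, 0.002], [-0.258, 0.966, 0.0], [-0.002, -0.001, -1.0]]
contact_force: [-0.2, 0.8, -1.7]
opening: 0.746
gripper_force: 50.5
```

Run:
```python
from h import *
rel([.5815,.0487,.17]); print(r.state()['opening'])
```

```text
now [ 0.5861 -0.2922  0.1708] yaw -165.0 rel [-0.557  2.204  0.005] None
0.7464179893850761
```

Request:
arm_command --series '[{"translation": [-0.188, 0.735, 0], "spin": 0}, {"translation": [-0.188, 0.735, 0], "spin": 0}, {"translation": [-0.188, 0.735, 0], "spin": 0}, {"translation": [-0.188, 0.735, 0], "spin": 0}]'

```text
t: 23.2
tool_pos: [0.5837, -0.1734, 0.168]
orientation: [[-0.965, -0.262, -0.003], [-0.262, 0.965, 0.002], [0.002, 0.003, -1.0]]
contact_force: [0.1, -0.7, -0.8]
opening: 0.754
gripper_force: 50.6
```

Request:
arm_command --series '[{"translation": [-0.188, 0.735, 0], "spin": 0}, {"translation": [-0.188, 0.735, 0], "spin": 0}, {"translation": [-0.188, 0.735, 0], "spin": 0}, {"translation": [-0.188, 0.735, 0], "spin": 0}]'

```text
t: 23.53
tool_pos: [0.5824, -0.0599, 0.1679]
orientation: [[-0.965, -0.262, -0.003], [-0.262, 0.965, 0.002], [0.002, 0.002, -1.0]]
contact_force: [-0.9, -1.3, -0.8]
opening: 0.75
gripper_force: 50.6
```

Request:
arm_command --series '[{"translation": [-0.188, 0.735, 0], "spin": 0}, {"translation": [-0.188, 0.735, 0], "spin": 0}, {"translation": [-0.188, 0.735, 0], "spin": 0}, {"translation": [-0.188, 0.735, 0], "spin": 0}, {"translation": [-0.188, 0.735, 0], "spin": 0}, {"translation": [-0.188, 0.735, 0], "spin": 0}, {"translation": [-0.188, 0.735, 0], "spin": 0}]'

```text
t: 24.12
tool_pos: [0.5817, 0.0481, 0.1688]
orientation: [[-0.966, -0.257, -0.002], [-0.257, 0.966, -0.001], [0.002, -0.0, -1.0]]
contact_force: [0.3, 0.1, -1.0]
opening: 0.754
gripper_force: 50.7
```

Run:
```python
from h import *
rel([.5826,.049,.093]); rel([.5826,.049,.085]);print(r.state()['opening'],r.state()['gripper_force'])
a,c=snap('wrist','w10.png'); p=r.state()['tool_pos']
for z in (.023,.0): print(rim(a,c,[p[0],p[1],p[2]+z],th=140))
```

```text
now [0.5817 0.0481 0.1688] yaw -165.1 rel [-0.008  0.004  0.506] None
now [0.5817 0.0481 0.1688] yaw -165.1 rel [-0.008  0.004  0.559] None
0.7543876224170463 50.69788986817002
(array([0.5497, 0.0433, 0.192 ]), np.float64(0.0346), 40, np.float64(0.0018))
(array([0.569 , 0.0509, 0.169 ]), np.float64(0.0398), 40, np.float64(0.0016))
```

Request:
arm_command --series '[{"translation": [-0.004, 0.004, 0.2], "spin": 0}, {"translation": [-0.004, 0.004, 0.35], "spin": 0}, {"translation": [-0.004, 0.004, 0.45], "spin": 0}, {"translation": [-0.004, 0.004, 0.5], "spin": 0}, {"translation": [-0.004, 0.004, 0.5], "spin": 0}, {"translation": [-0.004, 0.004, 0.53], "spin": 0}, {"translation": [-0.004, 0.004, 0.555], "spin": 0}, {"translation": [-0.004, 0.004, 0.555], "spin": 0}, {"translation": [-0.004, 0.004, 0.555], "spin": 0}]'

```text
t: 24.92
tool_pos: [0.5829, 0.0498, 0.0869]
orientation: [[-0.966, -0.258, 0.001], [-0.258, 0.966, 0.0], [-0.001, 0.0, -1.0]]
contact_force: [0.8, 0.4, -0.5]
opening: 0.751
gripper_force: 50.7
```

Request:
arm_command --series '[{"translation": [0, 0, 0.01], "spin": 0}, {"translation": [0, 0, 0.01], "spin": 0}, {"translation": [0, 0, 0.01], "spin": 0}]'

```text
t: 25.17
tool_pos: [0.5828, 0.0497, 0.0854]
orientation: [[-0.966, -0.258, 0.001], [-0.258, 0.966, -0.0], [-0.001, -0.0, -1.0]]
contact_force: [-0.7, -0.5, 2.4]
opening: 0.752
gripper_force: 50.9
```

Request:
arm_command --series '[{"translation": [0, 0, 0], "spin": 0}, {"translation": [0, 0, 0], "spin": 0}, {"translation": [0, 0, 0], "spin": 0}, {"translation": [0, 0, 0], "spin": 0}, {"translation": [0, 0, 0], "spin": 0}, {"translation": [0, 0, -0.2], "spin": 0}, {"translation": [0, 0, -0.4], "spin": 0}, {"translation": [0, 0, -0.7], "spin": 0}, {"translation": [0, 0, -0.9], "spin": 0}, {"translation": [0, 0, -0.9], "spin": 0}, {"translation": [0, 0, -0.9], "spin": 0}, {"translation": [0, 0, -0.9], "spin": 0}]' --fingers 1

```text
t: 26.17
tool_pos: [0.5825, 0.0501, 0.2196]
orientation: [[-0.966, -0.258, 0.0], [-0.258, 0.966, 0.001], [-0.0, 0.001, -1.0]]
contact_force: [0.6, -0.2, -1.0]
opening: 0.999
gripper_force: 0.0
```

Run:
```python
from h import *
s=r.state();print(s['tool_pos'],s['opening'])
a,c=snap('wrist','w11.png')
for th in (140,155): print(rim(a,c,[.581,.049,.108],th=th))
rel([.468,.167,.28],-165)
```

```text
[0.58246667 0.0500977  0.21964385] 0.9994253972535447
(array([0.5822, 0.0491, 0.108 ]), np.float64(0.0321), 72, np.float64(0.0004))
(array([0.5829, 0.0496, 0.108 ]), np.float64(0.031), 72, np.float64(0.0009))
now [0.5821 0.0499 0.2189] yaw -165.0 rel [ 0.534  0.951 -0.406] -0.0001
```

View pics/w11.png

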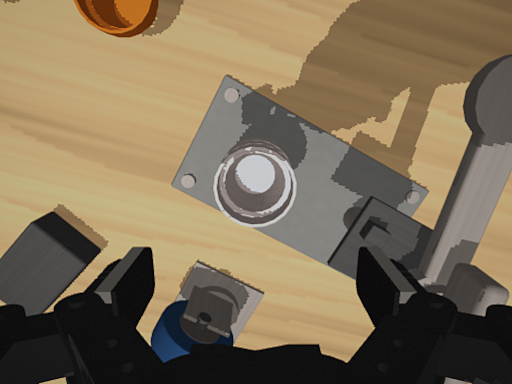

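The second cup is nested squarely: rim at z = 0.108, concentric. Now I bring the keeper arm back.

Request:
arm_command --series '[{"translation": [0, 0, -0.2], "spin": 0}, {"translation": [0, 0, -0.4], "spin": 0}, {"translation": [0.534, 0.951, -0.406], "spin": 0}, {"translation": [0.534, 0.951, -0.406], "spin": 0}, {"translation": [0.534, 0.951, -0.406], "spin": 0}, {"translation": [0.534, 0.951, -0.406], "spin": 0}, {"translation": [0.534, 0.951, -0.406], "spin": 0}, {"translation": [0.534, 0.951, -0.406], "spin": 0}, {"translation": [0.534, 0.951, -0.406], "spin": 0}]'

```text
t: 26.97
tool_pos: [0.4681, 0.1669, 0.28]
orientation: [[-0.966, -0.259, -0.001], [-0.259, 0.966, -0.001], [0.001, -0.001, -1.0]]
contact_force: [0.2, -0.5, 0.3]
opening: 1.002
gripper_force: 0.0
```

Run:
```python
from h import *
a,c=snap('wrist','w12.png')
# black pin top near TCP
u,v=map(int,proj(c,[.468,.167,.2135])); g=a.max(2); m=(g<45).astype(np.uint8); m[245:]=0
n,l,st,ce=cv2.connectedComponentsWithStats(m)
print(u,v,[(s.tolist(),cc.round(0)) for s,cc in zip(st[1:],ce[1:]) if s[4]>150])
rel([.468,.167,.187],-165)
```

```text
256 206 [([241, 185, 29, 38, 740], array([256., 203.]))]
now [0.4685 0.1665 0.28  ] yaw -165.0 rel [0.001 0.005 0.62 ] -0.0001
```

Request:
arm_command --series '[{"translation": [0, 0.004, 0.3], "spin": 0}, {"translation": [0, 0.004, 0.62], "spin": 0}, {"translation": [0, 0.004, 0.62], "spin": 0}, {"translation": [0, 0.004, 0.62], "spin": 0}, {"translation": [0, 0.004, 0.62], "spin": 0}]'

```text
t: 27.43
tool_pos: [0.4695, 0.1669, 0.189]
orientation: [[-0.966, -0.257, 0.001], [-0.257, 0.966, -0.001], [-0.001, -0.001, -1.0]]
contact_force: [-0.2, -0.6, 0.7]
opening: 1.006
gripper_force: 0.0
```

Request:
arm_command --series '[{"translation": [0, 0, 0], "spin": 0}, {"translation": [0, 0, 0], "spin": 0}, {"translation": [0, 0, 0], "spin": 0}, {"translation": [0, 0, 0], "spin": 0}, {"translation": [0, 0, 0], "spin": 0}, {"translation": [0, 0, 0], "spin": 0}, {"translation": [0, 0, 0], "spin": 0}, {"translation": [0, 0, 0], "spin": 0}, {"translation": [0, 0, 0], "spin": 0}, {"translation": [0, 0, 0], "spin": 0}]' --fingers -1 --squeeze 40

```text
t: 28.27
tool_pos: [0.4683, 0.1675, 0.1879]
orientation: [[-0.966, -0.258, 0.0], [-0.258, 0.966, 0.0], [-0.0, -0.0, -1.0]]
contact_force: [-0.4, 0.1, 1.1]
opening: 0.221
gripper_force: 39.3
```

Run:
```python
from h import *
s=r.state();print(s['tool_pos'],s['contact_force'],s['opening']);R=s['orientation']
n=np.array([.6098,.1717]);v=s['tool_pos'][:2]-n;print(np.linalg.norm(v),np.degrees(np.arctan2(*v[::-1])))
for k in list(range(1,16))+[15.5]:
    a=k*np.radians(5);w=np.array([[np.cos(a),-np.sin(a)],[np.sin(a),np.cos(a)]])@v-v
    d=R.T@np.array([w[0],w[1],0]);print((d/.15).round(3)[:2],round(-k*5/360,4))
```

```text
[0.46827107 0.16749165 0.1879146 ] [-0.37238586  0.14882535  1.10346686] 0.2205829985459025
0.1415914868403661 -178.29681900313113
[ 0.015 -0.081] -0.0139
[ 0.024 -0.163] -0.0278
[ 0.025 -0.245] -0.0417
[ 0.019 -0.327] -0.0556
[ 0.005 -0.409] -0.0694
[-0.015 -0.488] -0.0833
[-0.042 -0.566] -0.0972
[-0.076 -0.641] -0.1111
[-0.116 -0.713] -0.125
[-0.162 -0.781] -0.1389
[-0.214 -0.845] -0.1528
[-0.272 -0.904] -0.1667
[-0.334 -0.958] -0.1806
[-0.401 -1.006] -0.1944
[-0.472 -1.048] -0.2083
[-0.508 -1.067] -0.2153
```

Request:
arm_command --series '[{"translation": [0.015, -0.081, 0], "spin": -0.0139}, {"translation": [0.024, -0.163, 0], "spin": -0.0278}, {"translation": [0.025, -0.245, 0], "spin": -0.0417}, {"translation": [0.019, -0.327, 0], "spin": -0.0556}, {"translation": [0.005, -0.409, 0], "spin": -0.0694}, {"translation": [-0.015, -0.488, 0], "spin": -0.0833}, {"translation": [-0.042, -0.566, 0], "spin": -0.0972}, {"translation": [-0.076, -0.641, 0], "spin": -0.1111}, {"translation": [-0.116, -0.713, 0], "spin": -0.125}, {"translation": [-0.162, -0.781, 0], "spin": -0.1389}, {"translation": [-0.214, -0.845, 0], "spin": -0.1528}, {"translation": [-0.214, -0.845, 0], "spin": -0.1528}, {"translation": [-0.214, -0.845, 0], "spin": -0.1528}]'

```text
t: 29.35
tool_pos: [0.5322, 0.0534, 0.1877]
orientation: [[-0.345, -0.939, 0.0], [-0.939, 0.345, 0.0], [-0.0, -0.0, -1.0]]
contact_force: [0.0, 0.8, 0.2]
opening: 0.213
gripper_force: 39.5
```

Run:
```python
from h import *
s=r.state();print(s['tool_pos'],s['contact_force'],s['opening']);R=s['orientation']
n=np.array([.6098,.1717]);v=s['tool_pos'][:2]-n;A=np.degrees(np.arctan2(*v[::-1]));print(np.linalg.norm(v),A)
u=v/np.linalg.norm(v)*.1405
for k in [5,10,15,18,20,22,24]:
    a=np.radians(k);w=np.array([[np.cos(a),-np.sin(a)],[np.sin(a),np.cos(a)]])@u-v
    d=R.T@np.array([w[0],w[1],0]);print(A+k,(d/.15).round(3)[:2],round(-k/360,4))
```

```text
[0.53220175 0.05335747 0.18770306] [0.02559067 0.757069   0.2481365 ] 0.21321939398321996
0.14151481646780473 -123.25321259470364
-118.25321259470364 [ 0.008 -0.082] -0.0139
-113.25321259470364 [ 0.016 -0.163] -0.0278
-108.25321259470364 [ 0.017 -0.245] -0.0417
-105.25321259470364 [ 0.014 -0.294] -0.05
-103.25321259470364 [ 0.011 -0.326] -0.0556
-101.25321259470364 [ 0.006 -0.359] -0.0611
-99.25321259470364 [ 0.001 -0.391] -0.0667
```

Request:
arm_command --series '[{"translation": [0.008, -0.082, 0], "spin": -0.0139}, {"translation": [0.016, -0.163, 0], "spin": -0.0278}, {"translation": [0.017, -0.245, 0], "spin": -0.0417}, {"translation": [0.014, -0.294, 0], "spin": -0.05}, {"translation": [0.011, -0.326, 0], "spin": -0.0556}, {"translation": [0.008, -0.345, 0], "spin": -0.0583}, {"translation": [0.008, -0.345, 0], "spin": -0.0583}, {"translation": [0.008, -0.345, 0], "spin": -0.0583}]'

```text
t: 30.02
tool_pos: [0.5787, 0.034, 0.1877]
orientation: [[0.014, -1.0, -0.003], [-1.0, -0.014, -0.001], [0.001, 0.003, -1.0]]
contact_force: [-3.6, -3.2, 3.2]
opening: 0.217
gripper_force: 39.7
```

Request:
arm_command --series '[{"translation": [0, -0.015, 0], "spin": 0}, {"translation": [0, -0.03, 0], "spin": 0}, {"translation": [0, -0.03, 0], "spin": 0}, {"translation": [0, -0.03, 0], "spin": 0}]'

```text
t: 30.35
tool_pos: [0.5812, 0.0334, 0.1872]
orientation: [[0.015, -1.0, -0.007], [-1.0, -0.015, -0.003], [0.003, 0.007, -1.0]]
contact_force: [-9.9, -4.1, 3.9]
opening: 0.216
gripper_force: 39.9
```

Request:
arm_command --series '[{"translation": [0, -0.015, 0], "spin": 0}, {"translation": [0, -0.03, 0], "spin": 0}, {"translation": [0, -0.03, 0], "spin": 0}, {"translation": [0, -0.03, 0], "spin": 0}]'

```text
t: 30.68
tool_pos: [0.5844, 0.0324, 0.1869]
orientation: [[0.014, -1.0, -0.01], [-1.0, -0.014, -0.005], [0.004, 0.01, -1.0]]
contact_force: [-12.8, -7.9, 5.7]
opening: 0.219
gripper_force: 40.0
```

Request:
arm_command --series '[{"translation": [0, 0.06, 0], "spin": 0}, {"translation": [0, 0.06, 0], "spin": 0}, {"translation": [0, 0.06, 0], "spin": 0}, {"translation": [0, 0.06, 0], "spin": 0}, {"translation": [0, 0.06, 0], "spin": 0}, {"translation": [0, 0, -0.2], "spin": 0}, {"translation": [0, 0, -0.45], "spin": 0}, {"translation": [0, 0, -0.62], "spin": 0}, {"translation": [-0.929, -0.17, -0.62], "spin": 0.1}, {"translation": [-0.929, -0.17, -0.62], "spin": 0.1}, {"translation": [-0.929, -0.17, -0.62], "spin": 0.1}, {"translation": [-0.929, -0.17, -0.62], "spin": 0.1}, {"translation": [-0.929, -0.17, -0.62], "spin": 0.247}, {"translation": [-0.929, -0.17, -0.62], "spin": 0.247}, {"translation": [-0.929, -0.17, -0.62], "spin": 0.247}, {"translation": [-0.929, -0.17, -0.62], "spin": 0.247}, {"translation": [-0.929, -0.17, -0.62], "spin": 0.247}, {"translation": [-0.929, -0.17, -0.62], "spin": 0.247}, {"translation": [-0.929, -0.17, -0.62], "spin": 0.247}, {"translation": [-0.929, -0.17, -0.62], "spin": 0.247}]' --fingers 1

```text
t: 32.35
tool_pos: [0.6126, 0.1747, 0.2805]
orientation: [[-0.996, -0.085, 0.0], [-0.085, 0.996, 0.0], [-0.0, 0.0, -1.0]]
contact_force: [0.2, -0.5, 0.1]
opening: 1.002
gripper_force: 0.0
```

Run:
```python
from h import *
rel([.6095,.1712,.192],-178.1)
a,c=snap('wrist','w13.png')
print(proj(c,[.6098,.1717,.2175]),proj(c,[.578,.0355,.2135]))
b,d=snap('scene'); cv2.imwrite('pics/w13c.png',np.hstack([a,cv2.resize(b[150:260,230:340],(288,384))]))
```

```text
now [0.6126 0.1747 0.2805] yaw -175.1 rel [ 0.023 -0.021  0.59 ] 0.0082
(np.float64(251.28347229296512), np.float64(203.46385338995037)) (np.float64(34.049981035136454), np.float64(133.89747078542996))
```

View pics/w13c.png

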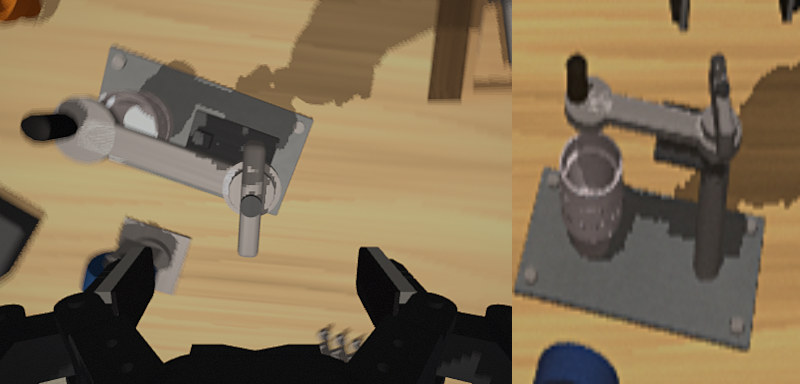

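Run:
```python
from h import *
a=cv2.imread('pics/w13.png');c=viewer.calibration('wrist')
m=((a.max(2)<50)).astype(np.uint8); m[160:]=0; m[:,90:]=0; m[:100]=0
n,l,st,ce=cv2.connectedComponentsWithStats(m); i=1+st[1:,4].argmax(); print(st[i],ce[i])
x,y,w,h,_=st[i]; rr=np.nonzero(l[:,x+8]==i)[0]; print(rr.min(),rr.max())
for u,v in [(x+h/2,(rr.min()+rr.max())/2)]:
    p=onz(c,u,v,.2135); print(p,np.degrees(np.arctan2(p[1]-.1717,p[0]-.6098)), np.hypot(p[1]-.1717,p[0]-.6098))
# plate edges
for q in [(113,46),(313,119),(280,212)]: print(q,onz(c,*q,.008).round(4))
e=onz(c,313,119,.008)-onz(c,113,46,.008); print(np.degrees(np.arctan2(-e[1],-e[0])))
print('fix->', np.degrees(np.arctan2(.0488-.1717,.5812-.6098)))
```

```text
[  21  112   57   29 1217] [ 49.27280197 126.20624486]
117 136
[0.57405086 0.03649976 0.2135    ] -104.8109714974051 0.13984672126849504
(113, 46) [0.501  0.0021 0.008 ]
(313, 119) [0.5609 0.2392 0.008 ]
(280, 212) [0.6809 0.2126 0.008 ]
-104.1786987576892
fix-> -103.10012122656978
```

The arm may have been dragged back about 0.03 rad as I released it. I'll re-grip the pin, press it onto the stop, and let go without backing off.

Run:
```python
from h import *
rel([.582,.034,.2805],-90)
```

```text
now [0.6126 0.1746 0.2806] yaw -174.9 rel [ 0.287 -0.915  0.   ] -0.2357
```

Request:
arm_command --series '[{"translation": [0.287, -0.915, 0], "spin": -0.1}, {"translation": [0.287, -0.915, 0], "spin": -0.1}, {"translation": [0.287, -0.915, 0], "spin": -0.1}, {"translation": [0.287, -0.915, 0], "spin": -0.1}, {"translation": [0.287, -0.915, 0], "spin": -0.1}, {"translation": [0.287, -0.915, 0], "spin": -0.2357}, {"translation": [0.287, -0.915, 0], "spin": -0.2357}, {"translation": [0.287, -0.915, 0], "spin": -0.2357}, {"translation": [0.287, -0.915, 0], "spin": -0.2357}, {"translation": [0.287, -0.915, 0], "spin": -0.2357}, {"translation": [0.287, -0.915, 0], "spin": -0.2357}, {"translation": [0.287, -0.915, 0], "spin": -0.2357}, {"translation": [0.287, -0.915, 0], "spin": -0.2357}, {"translation": [0.287, -0.915, 0], "spin": -0.2357}, {"translation": [0.287, -0.915, 0.3], "spin": -0.2357}, {"translation": [0.287, -0.915, 0.61], "spin": -0.2357}, {"translation": [0.287, -0.915, 0.61], "spin": -0.2357}, {"translation": [0.287, -0.915, 0.61], "spin": -0.2357}, {"translation": [0.287, -0.915, 0.61], "spin": -0.2357}]'

```text
t: 34.03
tool_pos: [0.5831, 0.0335, 0.1912]
orientation: [[0.001, -1.0, 0.002], [-1.0, -0.001, -0.001], [0.001, -0.002, -1.0]]
contact_force: [0.8, 0.7, 0.6]
opening: 1.001
gripper_force: 0.0
```

Request:
arm_command --series '[{"translation": [0, 0, 0], "spin": 0}, {"translation": [0, 0, 0], "spin": 0}, {"translation": [0, 0, 0], "spin": 0}, {"translation": [0, 0, 0], "spin": 0}, {"translation": [0, 0, 0], "spin": 0}, {"translation": [0, 0, 0], "spin": 0}, {"translation": [0, 0, 0], "spin": 0}, {"translation": [0, 0, 0], "spin": 0}, {"translation": [0, 0, 0], "spin": 0}, {"translation": [0, 0, 0], "spin": 0}]' --fingers -1 --squeeze 40

```text
t: 34.87
tool_pos: [0.5804, 0.033, 0.1894]
orientation: [[0.001, -1.0, -0.003], [-1.0, -0.001, -0.001], [0.001, 0.003, -1.0]]
contact_force: [-5.8, -1.6, 3.3]
opening: 0.215
gripper_force: 39.7
```

Request:
arm_command --series '[{"translation": [0, -0.01, 0], "spin": 0}, {"translation": [0, -0.02, 0], "spin": 0}, {"translation": [0, -0.02, 0], "spin": 0}, {"translation": [0, -0.02, 0], "spin": 0}]'

```text
t: 35.2
tool_pos: [0.5821, 0.0326, 0.1891]
orientation: [[0.002, -1.0, -0.006], [-1.0, -0.001, -0.002], [0.002, 0.006, -1.0]]
contact_force: [-9.2, -1.8, 4.6]
opening: 0.219
gripper_force: 39.8
```

Request:
arm_command --series '[{"translation": [0, 0, 0], "spin": 0}, {"translation": [0, 0, 0], "spin": 0}, {"translation": [0, 0, 0], "spin": 0}, {"translation": [0, 0, 0], "spin": 0}, {"translation": [0, 0, 0], "spin": 0}, {"translation": [0, 0, 0], "spin": 0}, {"translation": [0, 0, -0.2], "spin": 0}, {"translation": [0, 0, -0.45], "spin": 0}, {"translation": [0, 0, -0.62], "spin": 0}, {"translation": [0, 0, -0.62], "spin": 0}, {"translation": [0, 0, -0.62], "spin": 0}]' --fingers 1

```text
t: 36.12
tool_pos: [0.5859, 0.034, 0.2843]
orientation: [[0.002, -1.0, 0.004], [-1.0, -0.002, 0.001], [-0.001, -0.004, -1.0]]
contact_force: [0.4, 0.7, -0.7]
opening: 1.003
gripper_force: 0.0
```

Run:
```python
from h import *
rel([.6095,.1712,.28],-178.1)
a,c=snap('wrist','w14.png'); m=((a.max(2)<50)).astype(np.uint8); m[245:]=0
n,l,st,ce=cv2.connectedComponentsWithStats(m); u,v=proj(c,[.579,.035,.2135]);print(u,v)
for s_,e in zip(st[1:],ce[1:]):
  if s_[4]>200:
    p=onz(c,s_[0]+s_[2]/2,s_[1]+s_[2]/2,.2135);q=onz(c,s_[0]+s_[2]/2,s_[1]+s_[3]-s_[2]/2,.2135); print(s_,e.round(),p.round(4),q.round(4),[np.degrees(np.arctan2(t[1]-.1717,t[0]-.6098)).round(1) for t in (p,q)])
```

```text
now [0.5859 0.034  0.2843] yaw -89.9 rel [-0.915 -0.159  0.03 ] 0.245
268.2844750077667 208.62465232286107
[127   0  32  45 607] [142.  21.] [ 0.652  -0.0803  0.2135] [ 0.6526 -0.0735  0.2135] [np.float64(-80.5), np.float64(-80.1)]
[  94  130   31   72 1199] [107. 166.] [ 0.6795 -0.0064  0.2135] [0.6825 0.0202 0.2135] [np.float64(-68.6), np.float64(-64.4)]
[257 184  28  37 849] [270. 202.] [0.5773 0.0277 0.2135] [0.5772 0.0339 0.2135] [np.float64(-102.7), np.float64(-103.3)]
```

The arm is now at -103°, matching the closed direction. On to the nut.

Request:
arm_command --series '[{"translation": [-0.915, -0.159, 0.03], "spin": 0.1}, {"translation": [-0.915, -0.159, 0.03], "spin": 0.1}, {"translation": [-0.915, -0.159, 0.03], "spin": 0.1}, {"translation": [-0.915, -0.159, 0.03], "spin": 0.1}, {"translation": [-0.915, -0.159, 0.03], "spin": 0.1}, {"translation": [-0.915, -0.159, 0.03], "spin": 0.245}, {"translation": [-0.915, -0.159, 0.03], "spin": 0.245}, {"translation": [-0.915, -0.159, 0.03], "spin": 0.245}, {"translation": [-0.915, -0.159, 0.03], "spin": 0.245}, {"translation": [-0.915, -0.159, 0.03], "spin": 0.245}, {"translation": [-0.915, -0.159, 0.03], "spin": 0.245}, {"translation": [-0.915, -0.159, 0.03], "spin": 0.245}, {"translation": [-0.915, -0.159, 0.03], "spin": 0.245}, {"translation": [-0.915, -0.159, 0.03], "spin": 0.245}, {"translation": [-0.915, -0.159, 0.03], "spin": 0.245}, {"translation": [-0.915, -0.159, 0.03], "spin": 0.245}]'

```text
t: 37.5
tool_pos: [0.6084, 0.171, 0.277]
orientation: [[-0.999, -0.035, -0.001], [-0.035, 0.999, -0.001], [0.001, -0.001, -1.0]]
contact_force: [1.4, -0.1, 0.4]
opening: 0.995
gripper_force: 0.0
```

Run:
```python
from h import *
rel([.6095,.1712,.1915],-178.1); print(r.state()['joints'].round(1))
```

```text
now [0.6084 0.171  0.277 ] yaw -178.0 rel [-0.008  0.001  0.57 ] 0.0002
[  29.8   24.1   26.4   -0.   -92.3 -117.8]
```

Request:
arm_command --series '[{"translation": [-0.006, 0, 0.3], "spin": 0}, {"translation": [-0.006, 0, 0.563], "spin": 0}, {"translation": [-0.006, 0, 0.563], "spin": 0}, {"translation": [-0.006, 0, 0.563], "spin": 0}, {"translation": [-0.006, 0, 0.563], "spin": 0}]'

```text
t: 37.92
tool_pos: [0.6112, 0.1713, 0.1964]
orientation: [[-0.999, -0.034, 0.004], [-0.034, 0.999, 0.0], [-0.004, 0.0, -1.0]]
contact_force: [-1.1, -0.1, 1.2]
opening: 0.998
gripper_force: 0.0
```

Request:
arm_command --series '[{"translation": [0, 0, 0], "spin": 0}, {"translation": [0, 0, 0], "spin": 0}, {"translation": [0, 0, 0], "spin": 0}, {"translation": [0, 0, 0], "spin": 0}, {"translation": [0, 0, 0], "spin": 0}, {"translation": [0, 0, 0], "spin": 0}, {"translation": [0, 0, 0], "spin": 0}, {"translation": [0, 0, 0], "spin": 0}, {"translation": [0, 0, 0], "spin": 0}, {"translation": [0, 0, 0], "spin": 0}]' --fingers -1 --squeeze 50

```text
t: 38.75
tool_pos: [0.6097, 0.1713, 0.1938]
orientation: [[-0.999, -0.033, 0.001], [-0.033, 0.999, 0.0], [-0.001, 0.0, -1.0]]
contact_force: [-1.6, 0.4, 3.1]
opening: 0.155
gripper_force: 51.9
```

Request:
arm_command --series '[{"translation": [0, 0, 0.003], "spin": -0.018}, {"translation": [0, 0, 0.005], "spin": -0.036}, {"translation": [0, 0, 0.008], "spin": -0.054}, {"translation": [0, 0, 0.01], "spin": -0.072}, {"translation": [0, 0, 0.013], "spin": -0.09}, {"translation": [0, 0, 0.015], "spin": -0.108}, {"translation": [0, 0, 0.018], "spin": -0.126}, {"translation": [0, 0, 0.02], "spin": -0.144}, {"translation": [0, 0, 0.023], "spin": -0.162}, {"translation": [0, 0, 0.026], "spin": -0.18}, {"translation": [0, 0, 0.028], "spin": -0.198}, {"translation": [0, 0, 0.031], "spin": -0.216}, {"translation": [0, 0, 0.033], "spin": -0.234}, {"translation": [0, 0, 0.036], "spin": -0.252}, {"translation": [0, 0, 0.038], "spin": -0.27}, {"translation": [0, 0, 0.041], "spin": -0.288}, {"translation": [0, 0, 0.044], "spin": -0.306}, {"translation": [0, 0, 0.046], "spin": -0.324}, {"translation": [0, 0, 0.049], "spin": -0.342}, {"translation": [0, 0, 0.051], "spin": -0.36}]'

```text
t: 40.42
tool_pos: [0.6088, 0.1718, 0.1861]
orientation: [[0.667, -0.745, -0.001], [-0.745, -0.667, 0.001], [-0.002, -0.0, -1.0]]
contact_force: [-4.2, 2.4, 5.5]
opening: 0.155
gripper_force: 52.3
```

Request:
arm_command --series '[{"translation": [0, 0, 0.003], "spin": -0.018}, {"translation": [0, 0, 0.005], "spin": -0.036}, {"translation": [0, 0, 0.008], "spin": -0.054}, {"translation": [0, 0, 0.009], "spin": -0.065}, {"translation": [0, 0, 0.009], "spin": -0.065}, {"translation": [0, 0, 0.009], "spin": -0.065}]'

```text
t: 40.92
tool_pos: [0.6086, 0.1717, 0.1847]
orientation: [[0.906, -0.423, -0.001], [-0.423, -0.906, 0.001], [-0.002, -0.0, -1.0]]
contact_force: [-5.1, 2.1, 4.9]
opening: 0.149
gripper_force: 52.3
```

Run:
```python
from h import *
rel([.6095,.1712,.1915],-12); s=r.state();print(s['wrist_torque'],s['joints'].round(1))
```

```text
now [0.6086 0.1717 0.1847] yaw -25.0 rel [ 0.007  0.    -0.045] -0.0362
[0.93664649 1.62617811 0.1409572 ] [ 29.8  24.9  14.4  -0.1 -79.5  35.1]
```

Request:
arm_command --series '[{"translation": [0, 0, 0.001], "spin": -0.01}, {"translation": [0, 0, 0.003], "spin": -0.02}, {"translation": [0, 0, 0.004], "spin": -0.03}, {"translation": [0, 0, 0.004], "spin": -0.03}, {"translation": [0, 0, 0.004], "spin": -0.03}]'

```text
t: 41.33
tool_pos: [0.6085, 0.1715, 0.184]
orientation: [[0.969, -0.246, -0.001], [-0.246, -0.969, 0.001], [-0.002, -0.0, -1.0]]
contact_force: [-5.1, 1.8, 4.7]
opening: 0.151
gripper_force: 52.3
```

Run:
```python
from h import *
rel([.6095,.1712,.1915],-12); s=r.state();print(s['wrist_torque'],s['contact_force'])
```

```text
now [0.6085 0.1715 0.184 ] yaw -14.3 rel [ 0.007  0.001 -0.05 ] -0.0063
[0.83849335 1.74020894 0.15583486] [-5.09562072  1.83043194  4.69552692]
```

Request:
arm_command --series '[{"translation": [0, 0, 0.001], "spin": -0.008}, {"translation": [0, 0, 0.001], "spin": -0.014}, {"translation": [0, 0, 0.001], "spin": -0.014}, {"translation": [0, 0, 0.001], "spin": -0.014}]'

```text
t: 41.67
tool_pos: [0.6085, 0.1715, 0.1839]
orientation: [[0.987, -0.163, -0.001], [-0.163, -0.987, 0.001], [-0.002, -0.001, -1.0]]
contact_force: [-4.5, 1.8, 5.5]
opening: 0.148
gripper_force: 57.3
```

Run:
```python
from h import *
rel([.6095,.1712,.1915],-12); s=r.state();print(s['wrist_torque'],s['contact_force'])
```

```text
now [0.6085 0.1715 0.1839] yaw -9.4 rel [ 0.007  0.001 -0.05 ] 0.0073
[ 0.96138064  1.87754014 -1.13168751] [-4.54500392  1.838893    5.49540997]
```

Request:
arm_command --series '[{"translation": [0, 0, 0], "spin": -0.004}, {"translation": [0, 0, 0], "spin": -0.004}, {"translation": [0, 0, 0], "spin": -0.004}]'

```text
t: 41.92
tool_pos: [0.6085, 0.1714, 0.184]
orientation: [[0.99, -0.139, -0.002], [-0.139, -0.99, 0.001], [-0.002, -0.001, -1.0]]
contact_force: [-5.3, 2.2, 6.2]
opening: 0.153
gripper_force: 63.2
```

Request:
arm_command --series '[{"translation": [0, 0, 0], "spin": 0}, {"translation": [0, 0, 0], "spin": 0}, {"translation": [0, 0, 0], "spin": 0}, {"translation": [0, 0, 0], "spin": 0}, {"translation": [0, 0, 0], "spin": 0}, {"translation": [0, 0, 0], "spin": 0}, {"translation": [0, 0, -0.2], "spin": 0}, {"translation": [0, 0, -0.45], "spin": 0}, {"translation": [0, 0, -0.7], "spin": 0}, {"translation": [0, 0, -0.9], "spin": 0}, {"translation": [0, 0, -0.9], "spin": 0}, {"translation": [0, 0, -0.9], "spin": 0}, {"translation": [0, 0, -0.9], "spin": 0}]' --fingers 1

```text
t: 43.0
tool_pos: [0.6093, 0.1713, 0.3179]
orientation: [[0.991, -0.136, -0.001], [-0.136, -0.991, 0.0], [-0.001, 0.0, -1.0]]
contact_force: [-0.4, 0.8, -0.1]
opening: 1.002
gripper_force: 0.0
```

Run:
```python
from h import *
rel([.6095,.1712,.1915],-12)
a,c=snap('wrist','w15.png')
print(proj(c,[.6095,.1715,.208]),[proj(c,np.array([.6095,.1715,.208])+.038*s*np.array([np.cos(np.radians(-12.5)),np.sin(np.radians(-12.5)),0])) for s in (1,-1)])
b,d=snap('scene'); cv2.imwrite('pics/w15c.png',np.hstack([a,cv2.resize(b[150:280,190:340],(288,384))]))
```

```text
now [0.6093 0.1713 0.3179] yaw -7.8 rel [0.002 0.    0.843] 0.0116
(np.float64(254.53660839423517), np.float64(193.45261608977032)) [(np.float64(258.70385314743515), np.float64(144.2586170946383)), (np.float64(250.67720636943704), np.float64(239.01255570789306))]
```

View pics/w15c.png

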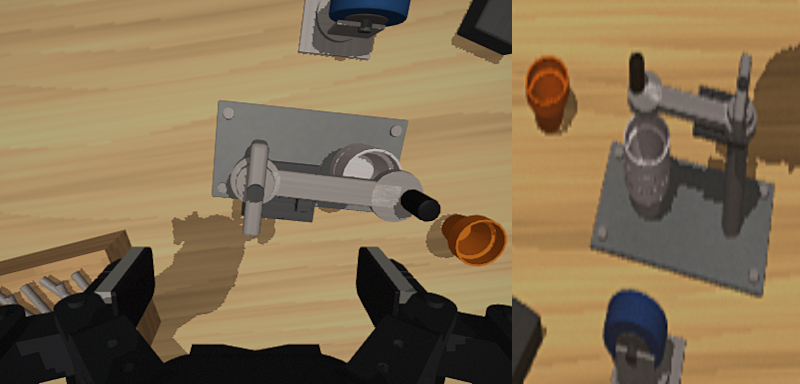

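The nut bar runs from (259,145) to (252,235), which is the stop direction. The arm lies closed over the nested stack and everything else is untouched, so I'm handing in.

```bash
python3 -c "
from station import r
print(r.close_job())"
```

```text
the job is handed in; nothing more can be done
None
```

The job is handed in: both loose aluminium cups are nested squarely in the stand's fixed cup, the keeper arm is back at its stop over the stack, and the wing nut is turned counter-clockwise to its hard stop; the judging result was not shown.

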